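Pack the dig's three fossils into the specimen tray

TASK

Pack the three dark brown fossils (toe bone, claw, vertebra) into the black specimen tray: lay each one, right way up, in the middle of the foam pad that shows its outline and lengthwise along that outline (either end first), setting it down rather than dropping it. Leave the pale plaster copies where they lie. When all three are packed, slide the orange divider along the tray's bar until it is in line with the red mark on the opposite rim, and let go.

Things in the scene. Friction and masses are not known exactly. Their poses are not given: they have to be found in the camera images.
- toe_bone: Dark brown fossil toe bone, loose on the table, about 60 g: 72 mm long along its x, 26 mm high; a shaft 18 mm wide (along y) over the middle 40 mm, its sides between 4 and 22 mm up, and knuckles 26 mm wide at both ends. Origin: centre of the underside. Grip across the shaft above the origin.
- claw_bone: Dark brown fossil claw, loose on the table, about 50 g: 72 mm long along its x from blunt root (-x end) to curved point (+x end); the root half, x = -34 to -2 mm, is 24 mm wide (y) and 24 mm high with upright sides, the point is lower and thinner. Origin: on the underside at mid-length. Grip across the root, 12 mm from the origin toward -x (near the centre of mass).
- vertebra: Dark brown fossil vertebra, loose, standing on its flat end, about 80 g: an upright drum 40 mm across and 26 mm high with two thin spurs sticking out along its x and -x, 64 mm over their tips. Origin: centre of the underside. Grip across the drum along its y, clear of the spurs.
- toe_cast: Pale cream plaster copy of the toe bone, same shape and size; leave it alone.
- claw_cast: Pale cream plaster copy of the claw, same shape and size; leave it alone.
- toe_pad: Light blue foam pad 86 mm (x) by 66 mm (y), 4 mm thick, fixed on the floor of the black tray, upper face 8 mm over the table. Origin: centre of its underside. It shows the dark outline of the toe bone (a bar with knobbed ends along x). The three pads lie in a row, 85 mm between centres along their y, in any order.
- claw_pad: Yellow foam pad 86 mm (x) by 66 mm (y), 4 mm thick, fixed on the floor of the black tray, upper face 8 mm over the table. Origin: centre of its underside. It shows the dark outline of the claw, lengthwise along x. The tray is 130 mm (x) by 390 mm (y); its walls are 30 mm high, the long ones 60 mm from the pads' centres.
- vertebra_pad: Pale green foam pad 86 mm (x) by 66 mm (y), 4 mm thick, fixed on the floor of the black tray, upper face 8 mm over the table. Origin: centre of its underside. It shows the dark outline of the vertebra (a disc with two spurs along x).
- divider: Orange divider on a collar sliding (1.5 N friction; stays put) along its y on a bar over the tray's near wall; starts near the tray's +y end, 20 to 80 mm from the mark. Origin: collar's middle, on the bar's axis, 42 mm over the table. Its grip block, 24 mm (y) by 20 mm (x), stands 6 to 40 mm above the origin: pinch along y. At y = 0 a 4 mm plate crosses the tray. Bar 10 mm thick, posts 46 mm high.
- mark: Red clip, 6 mm wide along its y and 10 mm high, fixed on the tray's far rim, 30 mm over the table. Origin: centre of its underside. Its axes are parallel to those of the tray, the pads and the divider. The divider is set when its y in the mark's frame is zero.

How it is judged:
By the outcome, as a careful person would: the job done as asked, in the order asked, and still so for the second after the job is handed in, with the robot touching nothing.
It also fails if it takes over 88 s, if anything falls off the work surface, if the arm or the gripper's body presses on something with over 40 N, if the wrist force passes 120 N, or if a joint passes its speed limit or range.

ROBOT

A 6-joint arm with a two-finger parallel gripper is mounted at the origin on the work surface. World frame = base frame: x ahead of the robot, y to its left, z up, the work surface at z = 0. Lengths are in mm, angles in rad, forces in N, time in s.
With the tool pointing down it reaches from about 350 to 875 mm from the base axis. Payload 4.2 kg.
Tool frame: the origin (TCP) lies midway between the tips of the shut fingers; the grasp point (between the pads) lies 19 mm behind it; z points along the fingers, y is the direction in which the jaws open and shut (so a half turn about z gives the same grasp; the last joint's range is limited). The gripper opens to 85 mm and grips with 20 to 120 N. Pads are 22 mm wide; open, the fingers measure 114 mm over their backs; the gripper's body (76 mm by 85 mm) begins 54 mm behind the grasp point. The pads swing forward as they close: fully open they stand 13 mm farther back than shut.
Start: joints at [-0.974, 0.385, 0.008, 0, -1.194, -0.259], TCP at [207.147, -589.652, 231.312] pointing down, gripper open.
Joint ranges: [-3.14, 3.14], [-1.21, 2.06], [-1.07, 1.41], [-3.16, 2.05], [-2.99, -0.16], [-3.1, 3.1]. Speed limits (rad/s): [2.79, 2.79, 3.14, 3.14, 3.14, 3.14].

INTERFACE

Orientations are given as a unit quaternion [x, y, z, w].
In Python, from bench import arm gives the robot as it stands.
- The arm moves only by the tool send_rows, never from a script. Its arguments are lists of equal length, an entry for each row: "translation": the shift along the tool's x, y, z in mm, a list of three; "dr": the turn, a rotation vector about the tool's x, y, z in degrees, a list of three; "grip": the finger opening in mm, from 0 to 85.4. In form: {"translation": [[dx, dy, dz], ...], "dr": [[ax, ay, az], ...], "grip": [grip, ...]}. A call has exactly 5 rows; each row shifts and turns the commanded pose from where the row before left it, along the tool's axes as they then stand; what a row does not reach is not made up. A row lasts 1/8 s, in which the tool goes at most 62.5 mm and 10.7 degrees, less where a joint would pass 70% of its speed; a pose out of reach is approached as far as the arm can. A call with a gripper value outside its range is refused whole. The fingers move at their own pace and stop on an object; the grip force is fixed at half the most. Time passes only in rows, so rows that do not move let the fingers close, or fill a call up. It gives the time, the measured TCP pose, the force and the opening at its end, in the units of the state.
- arm.read_state(): the state, without advancing time (a new reading comes with each control period).
- arm.get_image(name): name is "scene" or "top" or "wrist"; returns the picture (420x560x3 uint8, red, green, blue); there is no depth.
- arm.camera_info(name): a dict with "fx", "fy", "cx", "cy" (pixels), "cam_to_world" (4x4, takes a point from camera to world coordinates). Camera axes: x right, y down, z forward; pixel columns grow to the right and rows downward; lengths in mm; the calibration is good to about 2 mm. A picture is of the moment at which its call begins: read the wrist's pose just before it. camera_info takes no time and is no camera call; for the wrist camera it gives the pose at the moment of the call.
- arm.job_done(): hands the job in, once; it reports no verdict.
Trained networks look in the newest picture that a camera, given by its name, has taken for a name from the list of things; names that differ only in an ending like _2 or _b are one class to them, and where a whole thing is asked for, a point or a joint stands for the part that bears it (a point fixed in the world has none). Each returns a list of dicts, best first, with "confidence" (0 to 1); they miss things now and then, are a little off and sometimes report something else, mostly with a low value. They report only what shows in the picture. A call takes as long as a camera call.
- arm.search_frame(thing, camera): "xyz" ([x, y, z] in mm, in world coordinates, good to about 4 mm: the middle of the surface that is visible of it).
- arm.place_of(thing, camera): "xyz" ([x, y, z] in mm, in world coordinates, good to about 4 mm: a listed point, or the origin of a listed thing).
The state is a dict: "clock": time; "joints": joint angles; "joint_vel": joint speeds; "joint_efforts": joint torques, N m; "position": TCP position; "ee_rot": TCP orientation; "contact_force": force on the tool from outside, world axes, zero at the start; "wrist_torque": the same for the moment, N m; "gripper_width": finger opening in mm.
Only numpy, scipy, OpenCV 4.12 (cv2) and the standard library are available. Lean on these libraries where they do the work, as an engineer would, in place of code of your own. Each camera call takes 0.05 s, during which the arm holds its last target.

## Working session

There is one attempt and no reset: what is moved stays moved. The work goes in short steps, Python scripts to look and compute and a tool call to move; the robot and the scene stay as the last step left them, time stands still between calls to the robot, and variables do not carry over. Pictures are saved under pics/ and viewed, and the job is handed in when it is done.

Besides the shell and the picture viewer there is one more tool, called after ">>>" in YAML: its name, and indented under it one key for each argument. send_rows: Moves the arm, as the interface text tells. Its arguments: {"type":"object","properties":{"translation":{"type":"array"},"dr":{"type":"array"},"grip":{"type":"array"}},"required":["translation","dr","grip"]}

```bash
ls; mkdir -p pics; python3 - <<'E'
from bench import arm
import cv2,numpy as np
s=arm.read_state(); print(s)
for n in("scene","top"):
    im=arm.get_image(n); cv2.imwrite(f"pics/{n}0.png",im[:,:,::-1]); 
    ci=arm.camera_info(n); print(n,ci)
E
```

```text
pics
{'clock': 0.0, 'joints': array([-9.74394839e-01,  3.85553085e-01,  6.62005435e-03, -5.07158282e-04,
       -1.19400063e+00, -2.58629807e-01]), 'joint_vel': array([-6.48581756e-04,  7.84002234e-06,  6.20513830e-04, -4.04991716e-04,
        6.89884401e-04, -1.46584086e-03]), 'joint_efforts': array([-4.11342935e-04, -3.92292023e+01,  1.88398844e+01,  4.18618396e+00,
       -4.76625617e-03, -1.51122176e-06]), 'position': array([ 206.95739602, -589.1163587 ,  230.22021254]), 'ee_rot': array([-1.67991821e-01,  9.85787782e-01,  1.07020403e-03, -2.28602989e-04]), 'contact_force': array([ 0.54163005, -0.75272607, -0.82354678]), 'wrist_torque': array([0.01413305, 0.0187946 , 0.05455676]), 'gripper_width': 85.38751097289168}
scene {'fx': 450.73734216287147, 'fy': 450.73734216287147, 'cx': 277.2165984003544, 'cy': 210.06770258101093, 'cam_to_world': array([[-5.09694501e-01,  7.14414184e-01, -4.79399509e-01,
         1.04700731e+03],
       [ 8.60353264e-01,  4.21975705e-01, -2.85882434e-01,
         2.73353830e+02],
       [-1.94351963e-03, -5.58165637e-01, -8.29727271e-01,
         8.55933590e+02],
       [ 0.00000000e+00,  0.00000000e+00,  0.00000000e+00,
         1.00000000e+00]])}
top {'fx': 527.8413142339011, 'fy': 527.8413142339011, 'cx': 281.7434120960884, 'cy': 209.25577357578732, 'cam_to_world': array([[-5.45504142e-02, -9.72927335e-01,  2.24581060e-01,
         3.23477897e+02],
       [-9.98510550e-01,  5.33703255e-02, -1.13264916e-02,
        -4.84381815e+00],
       [-9.66111007e-04, -2.24864423e-01, -9.74389582e-01,
         1.18841716e+03],
       [ 0.00000000e+00,  0.00000000e+00,  0.00000000e+00,
         1.00000000e+00]])}
```

View pics/top0.png

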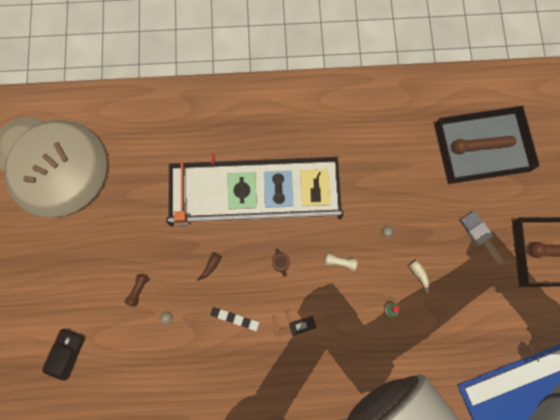

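View pics/scene0.png

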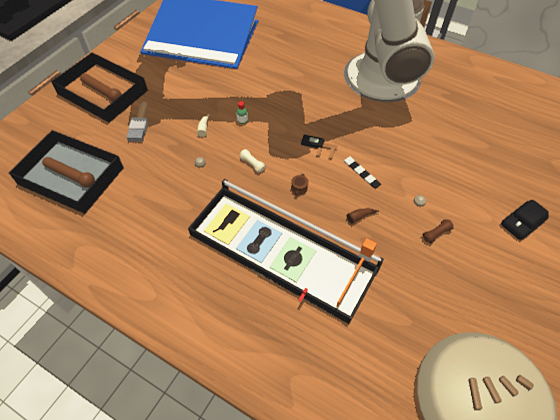

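```bash
python3 - <<'E'
from bench import arm
import numpy as np
for n in ["toe_bone","claw_bone","vertebra","toe_cast","claw_cast","toe_pad","claw_pad","vertebra_pad","divider","mark"]:
    for c in ("top",):
        for f in (arm.place_of,):
            r=f(n,c)
            print(n,c,[(np.round(d["xyz"],0).tolist(),round(d["confidence"],2)) for d in r[:3]])
E
```

```text
toe_bone top [([428.0, 313.0, 4.0], 0.6)]
claw_bone top [([466.0, 148.0, 3.0], 0.66), ([707.0, 136.0, 28.0], 0.64)]
vertebra top [([472.0, -5.0, -1.0], 0.82)]
toe_cast top [([464.0, -144.0, 1.0], 0.64), ([646.0, -13.0, 5.0], 0.34)]
claw_cast top [([423.0, -325.0, -2.0], 0.58)]
toe_pad top [([648.0, -11.0, 5.0], 0.74)]
claw_pad top [([642.0, -97.0, 4.0], 0.82)]
vertebra_pad top [([645.0, 69.0, 4.0], 0.87)]
divider top [([578.0, 204.0, 42.0], 0.71), ([467.0, 148.0, 4.0], 0.69)]
mark top [([706.0, 136.0, 30.0], 0.36)]
```

The top view shows the fossils: toe bone at (137,290), claw (209,267) with its point lower left, and vertebra (281,262). The casts are at (341,262) and (421,275). In the tray the pads run green, blue, yellow, left to right. The divider is at (181,195) and the red mark at (213,159). Next I'll measure by segmentation.

```bash
cat > h.py <<'E'
from bench import arm
import cv2,numpy as np
from scipy.spatial.transform import Rotation as R
def p2w(ci,u,v,z):
    M=np.array(ci["cam_to_world"]); d=M[:3,:3]@np.array([(u-ci["cx"])/ci["fx"],(v-ci["cy"])/ci["fy"],1.0]); o=M[:3,3]
    return o+d*(z-o[2])/d[2]
def w2p(ci,p):
    M=np.array(ci["cam_to_world"]); q=M[:3,:3].T@(np.array(p)-M[:3,3]); return np.array([ci["fx"]*q[0]/q[2]+ci["cx"],ci["fy"]*q[1]/q[2]+ci["cy"]])
def crop(im,u,v,w,h,s,fn):
    u,v=int(u),int(v); c=im[max(0,v-h):v+h,max(0,u-w):u+w]; cv2.imwrite(fn,cv2.resize(c,None,fx=s,fy=s,interpolation=cv2.INTER_CUBIC)[:,:,::-1])
E
python3 - <<'E'
from h import *
im=cv2.imread("pics/top0.png")[:,:,::-1]
crop(im,255,230,140,85,2.8,"pics/topz.png")
ci=arm.camera_info("top")
hsv=cv2.cvtColor(np.ascontiguousarray(im),cv2.COLOR_RGB2HSV)
def seg(m,name,z):
    n,l,st,ce=cv2.connectedComponentsWithStats(m.astype(np.uint8))
    for i in range(1,n):
        if st[i,4]>25:
            ys,xs=np.where(l==i)
            P=np.array([p2w(ci,u,v,z)[:2] for u,v in zip(xs,ys)])
            c,s,a=cv2.minAreaRect(P.astype(np.float32))
            w,V=np.linalg.eigh(np.cov(P.T)); 
            print(name,st[i,4],np.round(P.mean(0)),"rect",np.round(c),np.round(s),round(a,1),"pca yaw",np.degrees(np.arctan2(V[1,1],V[0,1])).round(1))
H,S,V=[hsv[...,i].astype(int) for i in range(3)]
roi=np.zeros(H.shape,bool); roi[150:330,100:345]=1
seg(roi&(H>95)&(H<115)&(S>80)&(V>120),"blue",8)
seg(roi&(H>45)&(H<75)&(S>40)&(V>120),"green",8)
seg(roi&(H>20)&(H<32)&(S>120)&(V>180),"yellow",8)
seg(roi&((H<4)|(H>176))&(S>180)&(V>120),"red",35)
seg(roi&(H>=4)&(H<14)&(S>180)&(V>170),"orange",60)
seg(roi&((H<15)|(H>170))&(V<95)&(S>90),"brown",13)
E
```

```text
green 713 [646.  72.] rect [646.  72.] [63. 84.] 88.2 pca yaw -177.6
brown 134 [477. 145.] rect [471. 151.] [22. 70.] 54.6 pca yaw 144.1
brown 87 [476.  -9.] rect [476.  -9.] [20. 22.] 86.8 pca yaw 134.8
brown 193 [430. 310.] rect [431. 311.] [26. 70.] 62.9 pca yaw 154.1
brown 43 [ 412. -109.] rect [ 413. -106.] [ 8. 36.] 2.0 pca yaw 96.0
brown 243 [ 391. -101.] rect [ 389. -101.] [86. 22.] 86.9 pca yaw 88.7
brown 296 [ 343. -102.] rect [338. -95.] [36. 95.] 3.1 pca yaw 93.7
```

View pics/topz.png

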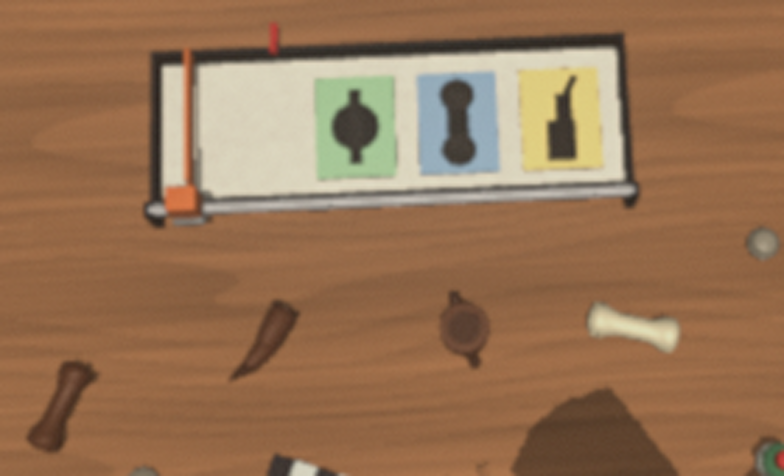

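```bash
python3 - <<'E'
from h import *
im=arm.get_image("wrist"); cv2.imwrite("pics/w0.png",im[:,:,::-1])
ci=arm.camera_info("wrist"); print(np.round(ci["cam_to_world"],3),ci["fx"])
s=arm.read_state()
T=np.eye(4);T[:3,:3]=R.from_quat(s["ee_rot"]).as_matrix();T[:3,3]=s["position"]
print(np.round(np.linalg.inv(T)@ci["cam_to_world"],3)); print(T.round(3),s["clock"])
E
```

```text
[[-3.31000e-01  8.98000e-01  2.89000e-01  1.32602e+02]
 [ 9.44000e-01  3.15000e-01  1.01000e-01 -6.15975e+02]
 [ 0.00000e+00  3.06000e-01 -9.52000e-01  3.73589e+02]
 [ 0.00000e+00  0.00000e+00  0.00000e+00  1.00000e+00]] 292.07676347719166
[[-1.00000e-03 -9.52000e-01 -3.06000e-01  7.90510e+01]
 [ 1.00000e+00 -1.00000e-03 -0.00000e+00 -1.45000e-01]
 [-0.00000e+00 -3.06000e-01  9.52000e-01 -1.42284e+02]
 [ 0.00000e+00  0.00000e+00  0.00000e+00  1.00000e+00]]
[[-9.43000e-01 -3.31000e-01  0.00000e+00  2.07147e+02]
 [-3.31000e-01  9.43000e-01  0.00000e+00 -5.89639e+02]
 [-0.00000e+00 -0.00000e+00 -1.00000e+00  2.31310e+02]
 [ 0.00000e+00  0.00000e+00  0.00000e+00  1.00000e+00]] 0.65
```

View pics/w0.png

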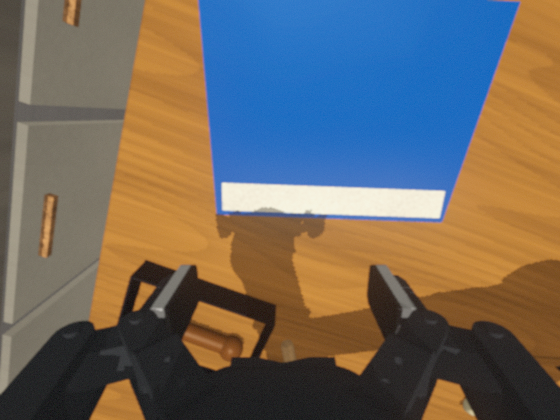

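```bash
cat >> h.py <<'E'
def plan(tgt,yaw_y=None,n=None,grip=85,step=55,dq=1):
    """tgt TCP world, yaw_y: direction angle (deg) of tool y in world (mod 180), tool down"""
    s=arm.read_state(); Rm=R.from_quat(s["ee_rot"]).as_matrix(); p=np.array(s["position"])
    print("now",p.round(1),"yaw_y",np.degrees(np.arctan2(Rm[1,1],Rm[0,1])).round(1),"j6",s["joints"][5].round(2),"clk",round(s["clock"],2),"tilt",np.degrees(Rm[:2,2]).round(2))
    a0=np.degrees(np.arctan2(Rm[1,1],Rm[0,1])); da=0
    if yaw_y is not None: da=(yaw_y-a0+90)%180-90
    # world yaw +da == tool z rotation -da
    tgt=np.array(tgt,float); k=int(max(np.ceil(np.linalg.norm(tgt-p)/step),np.ceil(abs(da)/10),1))
    if n: k=max(k,n)
    k=int(np.ceil(k/5)*5)
    dz=round(-da/k,1); T=[]; Rc=Rm.copy(); q=p.copy()
    # flatten tilt ignored
    for i in range(k):
        d=Rc.T@(tgt-q)/(k-i); d=np.round(d/dq)*dq; T.append([float(x) for x in d]); q=q+Rc@d; Rc=Rc@R.from_rotvec([0,0,np.radians(dz)]).as_matrix()
    for i in range(0,k,5): print(T[i:i+5])
    print("dr z",dz,"x",k,"end",q.round(1),"err",(tgt-q).round(1),"da",round(da,1))
E
python3 - <<'E'
from h import *
ci=arm.camera_info("top")
Z=lambda u,v,z:p2w(ci,115+u/2.8-.5+.18,145+v/2.8-.5+.18,z)[:2]
def ax(a,b,z):
    A,B=Z(*a,z),Z(*b,z); print((A+B).round(1)/2,"yaw",np.degrees(np.arctan2(*(B-A)[::-1])).round(1),np.linalg.norm(B-A).round(1))
print("tray edge far outer");ax((157,54),(620,36),30)
print("pads row g->y");ax((355,127),(560,119),8)
print("vert spurs");ax((454,297),(475,362),13)
print("toe");ax((77,367),(45,444),13)
print("claw");ax((286,305),(232,380),12)
print("mark",Z(273,30,40),Z(273,50,30)); print("div block top",Z(181,198,82)); print("plate",Z(187,52,40),Z(188,180,40))
plan([470,-10,260],None)
E
```

```text
tray edge far outer
[708.4   40.25] yaw -90.8 380.7
pads row g->y
[645.  -12.8] yaw -90.8 169.7
vert spurs
[473.1  -9.2] yaw -165.2 54.6
toe
[430.55 311.7 ] yaw 157.2 63.9
claw
[471.85 154.7 ] yaw 142.4 72.6
mark [723.11553886 133.76506439] [709.32920279 135.40286693]
div block top [577.02874745 202.48320607]
plate [708.13371173 204.14088457] [601.05766259 204.61548382]
now [ 207.1 -589.6  231.3] yaw_y 109.4 j6 -0.26 clk 0.65 tilt [0. 0.]
[[-29.0, 31.0, -2.0], [-29.0, 31.0, -2.0], [-29.0, 31.0, -2.0], [-29.0, 31.0, -2.0], [-29.0, 31.0, -2.0]]
[[-30.0, 30.0, -2.0], [-29.0, 31.0, -2.0], [-30.0, 30.0, -2.0], [-29.0, 31.0, -2.0], [-30.0, 30.0, -2.0]]
[[-29.0, 31.0, -2.0], [-30.0, 30.0, -2.0], [-29.0, 31.0, -2.0], [-30.0, 30.0, -1.0], [-29.0, 31.0, -2.0]]
dr z 0.0 x 15 end [469.8  -9.8 260.3] err [ 0.2 -0.2 -0.3] da 0
```

>>> send_rows:
  translation:
    - [-29, 31, -2]
    - [-29, 31, -2]
    - [-29, 31, -2]
    - [-29, 31, -2]
    - [-29, 31, -2]
  dr:
    - [0, 0, 0]
    - [0, 0, 0]
    - [0, 0, 0]
    - [0, 0, 0]
    - [0, 0, 0]
  grip: [85, 85, 85, 85, 85]

```text
clock: 1.27
position: [293.0, -394.2, 241.6]
ee_rot: [-0.168, 0.986, -0.0, 0.0]
contact_force: [0.7, -0.2, 0.1]
gripper_width: 85.4
```

>>> send_rows:
  translation:
    - [-30, 30, -2]
    - [-29, 31, -2]
    - [-30, 30, -2]
    - [-29, 31, -2]
    - [-30, 30, -2]
  dr:
    - [0, 0, 0]
    - [0, 0, 0]
    - [0, 0, 0]
    - [0, 0, 0]
    - [0, 0, 0]
  grip: [85, 85, 85, 85, 85]

```text
clock: 1.9
position: [382.2, -201.6, 251.8]
ee_rot: [-0.168, 0.986, -0.0, 0.0]
contact_force: [1.0, -1.1, 0.0]
gripper_width: 85.3
```

>>> send_rows:
  translation:
    - [-29, 31, -2]
    - [-30, 30, -2]
    - [-29, 31, -2]
    - [-30, 30, -1]
    - [-29, 31, -2]
  dr:
    - [0, 0, 0.9]
    - [0, 0, 0.9]
    - [0, 0, 0.9]
    - [0, 0, 0.9]
    - [0, 0, 0.9]
  grip: [85, 85, 85, 85, 85]

```text
clock: 2.52
position: [476.3, -11.4, 260.7]
ee_rot: [-0.129, 0.992, 0.0, 0.0]
contact_force: [0.4, -0.6, 0.7]
gripper_width: 85.3
```

```bash
python3 - <<'E'
from h import *
print(arm.read_state()["position"],arm.read_state()["clock"])
ci=arm.camera_info("wrist")
im=arm.get_image("wrist"); cv2.imwrite("pics/w1.png",im[:,:,::-1])
np.save("w1.npy",im); import pickle; pickle.dump(ci,open("w1.pkl","wb"))
for n in ["vertebra","toe_pad","claw_pad","vertebra_pad","claw_bone"]:
    r=arm.place_of(n,"wrist"); print(n,[(np.round(d["xyz"],0).tolist(),round(d["confidence"],2)) for d in r[:2]])
print(arm.read_state()["position"],arm.read_state()["clock"])
for n,p in dict(v=[473,-9,13],tp=[645,-12.8,8]).items(): print(n,w2p(ci,p))
E
```

```text
[476.2980673  -11.35624375 260.66603692] 2.525
vertebra [([470.0, -8.0, -0.0], 0.59), ([578.0, 202.0, 42.0], 0.16)]
toe_pad []
claw_pad [([646.0, -98.0, 9.0], 0.79), ([471.0, -8.0, 4.0], 0.64)]
vertebra_pad [([646.0, 77.0, 3.0], 0.62), ([466.0, 149.0, -2.0], 0.42)]
claw_bone [([579.0, 203.0, 38.0], 0.74), ([467.0, 149.0, -1.0], 0.63)]
[475.34873437 -13.21235388 260.2530998 ] 2.825
v [285.27755581 175.95875276]
tp [254.05506785 281.3534544 ]
```

View pics/w1.png

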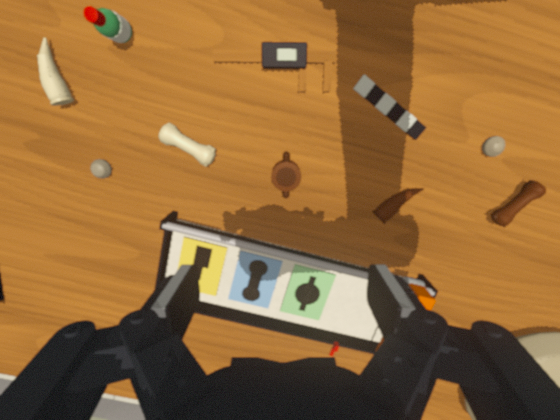

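Everything shows in the wrist view: vertebra (286,175) with spurs vertical, claw (398,204), toe bone (518,203), pads (203,266)/(255,278)/(307,292). I'll zoom in and measure in world coordinates.

```bash
python3 - <<'E'
from h import *
import pickle
im=np.load("w1.npy"); ci=pickle.load(open("w1.pkl","rb"))
# rectified ground-plane orthophotos, 0.5mm/px : world window at plane z
def ortho(im,ci,x0,x1,y0,y1,z,s):
    ys=np.arange(y1,y0,-1/s); xs=np.arange(x1,x0,-1/s)
    X,Y=np.meshgrid(xs,ys,indexing="ij") # rows: x decreasing down ; cols: y decreasing right
    M=np.array(ci["cam_to_world"]); P=np.stack([X,Y,np.full_like(X,z)],-1)-M[:3,3]; q=P@M[:3,:3]
    u=ci["fx"]*q[...,0]/q[...,2]+ci["cx"]; v=ci["fy"]*q[...,1]/q[...,2]+ci["cy"]
    o=cv2.remap(im,u.astype(np.float32),v.astype(np.float32),cv2.INTER_CUBIC)
    for k,x in enumerate(xs):
        if abs(x%20)<0.5/s: o[k,:, :]=(0.7*o[k]+0.3*255).astype(np.uint8)
    for k,y in enumerate(ys):
        if abs(y%20)<0.5/s: o[:,k,:]=(0.7*o[:,k]+0.3*255).astype(np.uint8)
    return o
t=np.array(cv2.imread("pics/top0.png")[:,:,::-1]); ct=arm.camera_info("top")
for nm,(x0,x1,y0,y1,z) in dict(vert=(430,515,-50,35,20),claw=(425,510,110,195,15),toe=(390,475,265,350,15)).items():
    a=ortho(im,ci,x0,x1,y0,y1,z,4.5); b=ortho(t,ct,x0,x1,y0,y1,z,4.5)
    cv2.imwrite(f"pics/o_{nm}.png",np.hstack([a,b])[:,:,::-1])
a=ortho(im,ci,590,720,-150,240,8,2); b=ortho(t,ct,590,720,-150,240,8,2)
cv2.imwrite("pics/o_tray.png",np.vstack([a,b])[:,:,::-1])
E
```

```text
(no output)
```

View pics/o_vert.png

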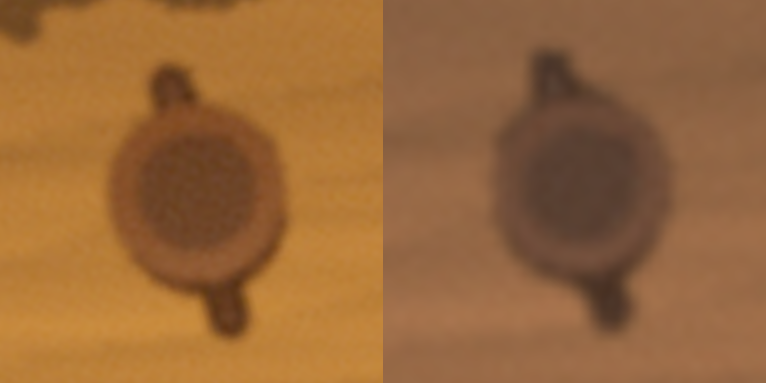

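View pics/o_claw.png

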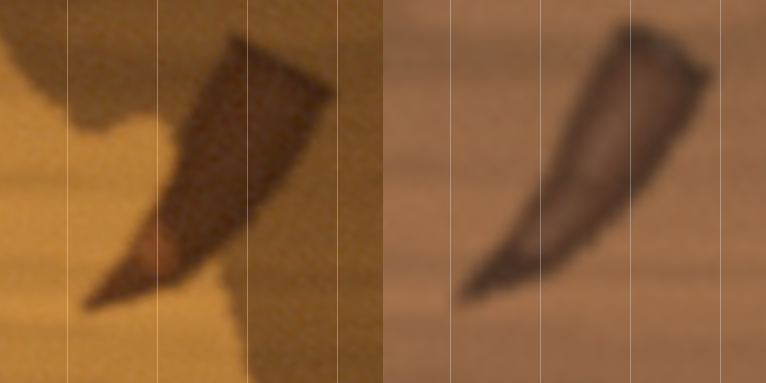

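View pics/o_toe.png

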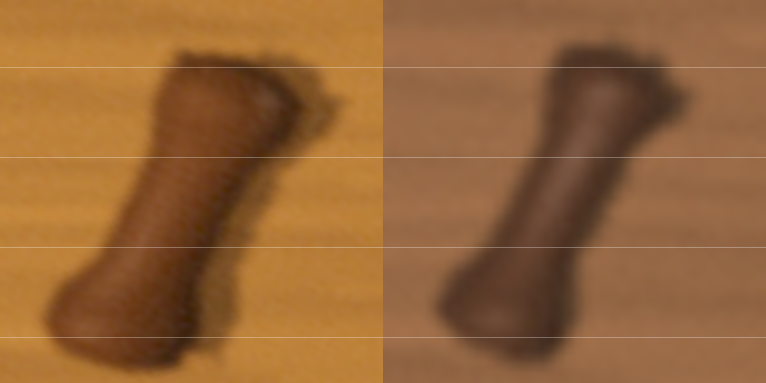

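View pics/o_tray.png

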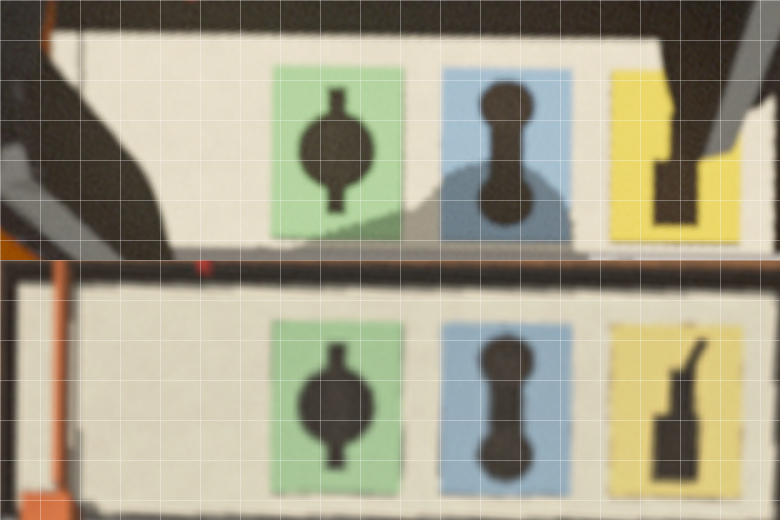

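```bash
python3 - <<'E'
from h import *
plan([472,-9.3,40],103.5)
E
```

```text
now [475.3 -13.2 260.3] yaw_y 104.8 j6 -1.63 clk 2.83 tilt [-0.02 -0.  ]
[[0.0, 1.0, 44.0], [1.0, 1.0, 44.0], [0.0, 1.0, 44.0], [1.0, 1.0, 44.0], [0.0, 1.0, 44.0]]
dr z 0.3 x 5 end [472.1  -8.9  40.3] err [-0.1 -0.4 -0.3] da -1.3
```

>>> send_rows:
  translation:
    - [0, 1, 44]
    - [1, 1, 44]
    - [0, 1, 44]
    - [1, 1, 44]
    - [0, 1, 44]
  dr:
    - [0, 0, 0.3]
    - [0, 0, 0.3]
    - [0, 0, 0.3]
    - [0, 0, 0.3]
    - [0, 0, 0.3]
  grip: [85, 85, 85, 85, 85]

```text
clock: 3.45
position: [472.5, -9.4, 39.6]
ee_rot: [-0.115, 0.993, 0.0, 0.001]
contact_force: [0.4, 0.1, 0.2]
gripper_width: 85.1
```

```bash
python3 - <<'E'
from h import *
im=arm.get_image("wrist"); crop(im,280,260,150,110,2.5,"pics/w2.png")
ci=arm.camera_info("wrist")
r=arm.place_of("vertebra","wrist"); print([(np.round(d["xyz"],0).tolist(),round(d["confidence"],2)) for d in r[:2]])
for z in (0,26): print(w2p(ci,[472,-9.3,z]).round(0), ((w2p(ci,[472,-9.3,z])-[130,150])*2.5).round())
plan([472,-9.3,4],103.5,5)
E
```

```text
[([472.0, -11.0, 2.0], 0.65)]
[283. 248.] [383. 246.]
[283. 267.] [384. 293.]
now [468.9 -10.3  36.9] yaw_y 103.2 j6 -1.66 clk 3.55 tilt [-0.56 -0.15]
[[-1.0, 0.0, 7.0], [-1.0, 0.0, 6.0], [-1.0, 0.0, 7.0], [-0.0, 0.0, 6.0], [-1.0, 0.0, 7.0]]
dr z -0.1 x 5 end [472.5  -9.4   3.8] err [-0.5  0.1  0.2] da 0.3
```

View pics/w2.png

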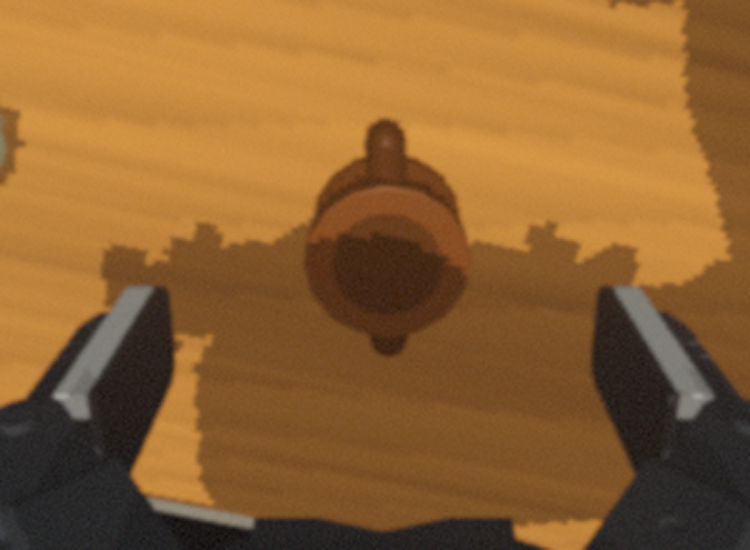

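```bash
python3 - <<'E'
from h import *
for i in range(2):
    s=arm.read_state(); ci=arm.camera_info("wrist")
    im=arm.get_image("wrist"); print(s["position"].round(1),s["clock"],[w2p(ci,[472,-9.3,z]).round(0) for z in (13,26)])
crop(im,280,260,150,110,2.5,"pics/w3.png")
print(((w2p(ci,[472,-9.3,26])-[130,150])*2.5).round())
plan([472,-9.3,4],103.5,5)
E
```

```text
[468.9 -10.3  36.9] 3.55 [array([284., 255.]), array([284., 264.])]
[471.1  -9.7  39.2] 3.6 [array([283., 250.]), array([283., 259.])]
[384. 272.]
now [472.9  -9.   40.8] yaw_y 103.3 j6 -1.66 clk 3.65 tilt [-0.02 -0.03]
[[0.0, -0.0, 7.0], [0.0, -0.0, 7.0], [0.0, -0.0, 8.0], [0.0, -0.0, 7.0], [1.0, -0.0, 8.0]]
dr z -0.0 x 5 end [471.9  -9.3   3.8] err [ 0.1 -0.   0.2] da 0.2
```

View pics/w3.png

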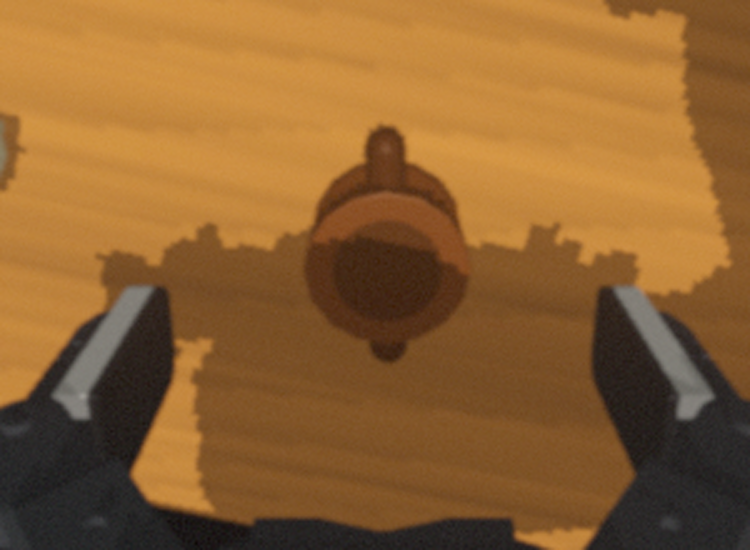

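The vertebra sits midway between the fingers at crop (387,268), 1 mm from the prediction, with its spurs vertical. I'll descend and grip.

>>> send_rows:
  translation:
    - [0, 0, 8]
    - [0, 0, 10]
    - [0, 0, 9]
    - [0, 0, 6]
    - [0, 0, 4]
  dr:
    - [0, 0, 0]
    - [0, 0, 0]
    - [0, 0, 0]
    - [0, 0, 0]
    - [0, 0, 0]
  grip: [85, 85, 85, 85, 85]

```text
clock: 4.28
position: [472.6, -8.4, 2.8]
ee_rot: [-0.116, 0.993, -0.0, -0.0]
contact_force: [0.1, -0.1, 0.8]
gripper_width: 85.3
```

>>> send_rows:
  translation:
    - [0, 0, 0]
    - [0, 0, 0]
    - [0, 0, 0]
    - [0, 0, 0]
    - [0, 0, 0]
  dr:
    - [0, 0, 0]
    - [0, 0, 0]
    - [0, 0, 0]
    - [0, 0, 0]
    - [0, 0, 0]
  grip: [70, 50, 30, 30, 30]

```text
clock: 4.9
position: [472.9, -8.3, 3.9]
ee_rot: [-0.116, 0.993, 0.0, 0.0]
contact_force: [-2.1, 1.1, 5.1]
gripper_width: 38.0
```

>>> send_rows:
  translation:
    - [0, 0, -6]
    - [0, 0, -18]
    - [0, 0, -25]
    - [0, 0, -25]
    - [0, 0, -14]
  dr:
    - [0, 0, 0]
    - [0, 0, 0]
    - [0, 0, 0]
    - [0, 0, 0]
    - [0, 0, 0]
  grip: [30, 30, 30, 30, 30]

```text
clock: 5.52
position: [472.9, -8.3, 92.5]
ee_rot: [-0.116, 0.993, 0.0, 0.001]
contact_force: [-0.3, 0.2, -1.2]
gripper_width: 38.3
```

```bash
python3 - <<'E'
from h import *
s=arm.read_state(); print(s["gripper_width"],s["contact_force"])
ci=arm.camera_info("wrist"); im=arm.get_image("wrist"); crop(im,280,260,150,110,2.5,"pics/w4.png")
arm.get_image("wrist")
plan([645,71.8,90],89.2,step=35)
E
```

```text
38.29888617208165 [-0.30304284  0.17432454 -1.17505111]
now [473.5  -8.1  92.6] yaw_y 103.4 j6 -1.66 clk 5.62 tilt [0.18 0.06]
[[-19.0, 4.0, 0.0], [-18.0, 4.0, 0.0], [-18.0, 5.0, 0.0], [-18.0, 5.0, 0.0], [-18.0, 6.0, 1.0]]
[[-18.0, 6.0, 0.0], [-18.0, 6.0, 1.0], [-18.0, 7.0, 0.0], [-17.0, 7.0, 1.0], [-18.0, 8.0, 0.0]]
dr z 1.4 x 10 end [645.4  71.7  90.2] err [-0.4  0.1 -0.2] da -14.2
```

View pics/w4.png

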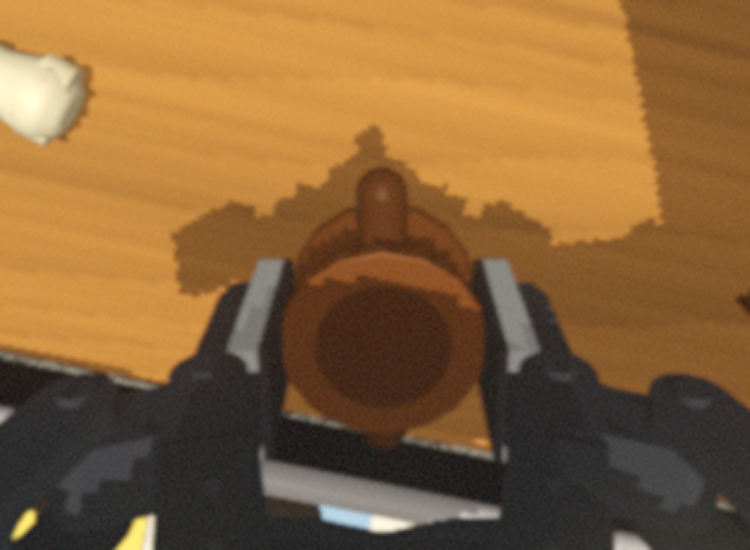

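```bash
python3 - <<'E'
from h import *
# cam in tool (fixed); project tool points at z=-22 (drum top: TCP z4 -> top 26)
T=np.array([[0,-.952,-.306,79.05],[1,0,0,-.145],[0,-.306,.952,-142.28],[0,0,0,1]])
ci=arm.camera_info("wrist"); c=dict(ci,cam_to_world=T)
for dx in(-4,0,4): print(dx,((w2p(c,[dx,0,-22])-[130,150])*2.5).round())
E
```

```text
-4 [383. 372.]
0 [383. 354.]
4 [383. 335.]
```

>>> send_rows:
  translation:
    - [-8, 2, 0]
    - [-16, 4, 0]
    - [-20, 5, 0]
    - [-24, 6, 0]
    - [-24, 7, 1]
  dr:
    - [0, 0, 1.4]
    - [0, 0, 1.4]
    - [0, 0, 1.4]
    - [0, 0, 1.4]
    - [0, 0, 1.4]
  grip: [30, 30, 30, 30, 30]

```text
clock: 6.25
position: [560.6, 31.9, 89.2]
ee_rot: [-0.055, 0.999, -0.0, -0.001]
contact_force: [0.7, 0.2, -0.9]
gripper_width: 38.3
```

>>> send_rows:
  translation:
    - [-24, 8, 0]
    - [-23, 8, 0]
    - [-20, 8, 1]
    - [-16, 7, 0]
    - [-8, 4, 0]
  dr:
    - [0, 0, 1.4]
    - [0, 0, 1.4]
    - [0, 0, 1.4]
    - [0, 0, 1.4]
    - [0, 0, 1.4]
  grip: [30, 30, 30, 30, 30]

```text
clock: 6.88
position: [648.5, 73.3, 87.6]
ee_rot: [0.006, 1.0, -0.0, -0.001]
contact_force: [-0.0, -1.0, -0.6]
gripper_width: 38.0
```

```bash
python3 - <<'E'
from h import *
arm.get_image("wrist"); ci=arm.camera_info("wrist"); im=arm.get_image("wrist"); crop(im,280,260,190,140,2.1,"pics/w5.png")
arm.get_image("wrist")
plan([647.2,71.8,30],89.2,step=35)
E
```

```text
now [647.4  72.8  88.3] yaw_y 89.4 j6 -1.94 clk 7.03 tilt [-0.08 -0.02]
[[0.0, -0.0, 12.0], [0.0, -0.0, 12.0], [0.0, -0.0, 11.0], [0.0, -0.0, 12.0], [0.0, -1.0, 11.0]]
dr z 0.0 x 5 end [647.3  71.8  30.3] err [-0.1  0.  -0.3] da -0.2
```

View pics/w5.png

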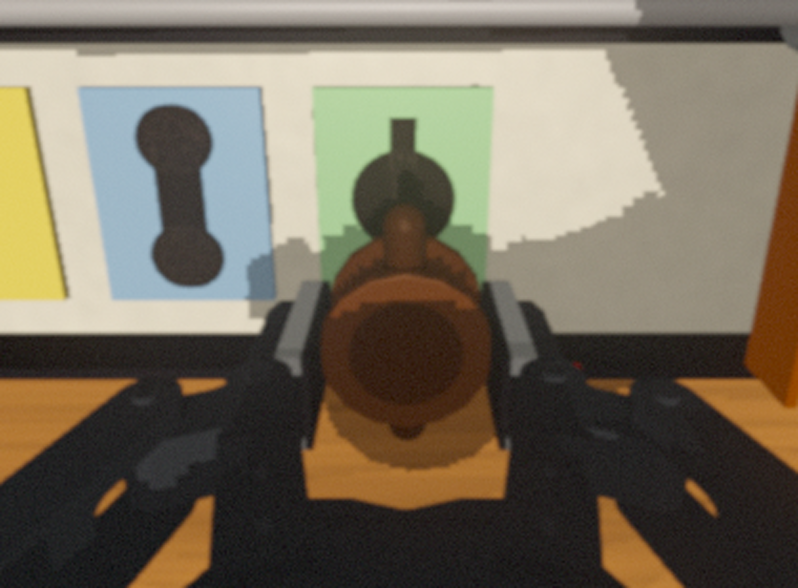

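```bash
python3 - <<'E'
from h import *
ci=arm.camera_info("wrist")
f=lambda u,v,z=8:p2w(ci,90+u/2.1-.26,120+v/2.1-.26,z)[:2].round(1)
b=[f(*p) for p in((80,88),(262,87),(276,299),(113,299))]; print(b,np.mean(b,0))
g=[f(313,87),f(493,87)];print(g, np.mean(g,0)); print("outline disc",f(403,200), "spur tip",f(403,119)); print("yellow edge",f(30,88),f(67,299))
E
```

```text
[array([599.4, -44.9]), array([599.9,  21.1]), array([685.2,  19.6]), array([684.4, -46.3])] [642.225 -12.625]
[array([600.1,  39.5]), array([600.8, 104.6])] [600.45  72.05]
outline disc [643.6  71.5] spur tip [612.2  71.9]
yellow edge [599.2 -63. ] [684.2 -64.8]
```

The wrist camera matched the actual grasp better than the top camera did, so I'll use its pad positions: green (643.6, 71.8). Now lowering.

>>> send_rows:
  translation:
    - [1, -1, 16]
    - [0, 0, 22]
    - [0, 0, 18]
    - [0, 0, 8]
    - [0, 0, 4]
  dr:
    - [0, 0, 0]
    - [0, 0, 0]
    - [0, 0, 0]
    - [0, 0, 0]
    - [0, 0, 0]
  grip: [30, 30, 30, 30, 30]

```text
clock: 7.65
position: [646.4, 71.5, 20.8]
ee_rot: [0.006, 1.0, -0.0, -0.0]
contact_force: [-0.1, -0.0, -1.1]
gripper_width: 38.0
```

```bash
python3 - <<'E'
from h import *
for i in range(3):arm.get_image("wrist")
print(arm.read_state()["contact_force"])
plan([645.9,71.8,12],89.2,step=35)
E
```

```text
[ 0.55697995 -0.19662848 -0.22295373]
now [646.8  71.7  21.7] yaw_y 89.4 j6 -1.94 clk 7.8 tilt [0.04 0.01]
[[0.0, 0.0, 2.0], [0.0, 0.0, 2.0], [0.0, 0.0, 2.0], [0.0, 0.0, 2.0], [1.0, 0.0, 2.0]]
dr z 0.0 x 5 end [645.8  71.7  11.7] err [0.1 0.1 0.3] da -0.2
```

>>> send_rows:
  translation:
    - [1, 0, 3]
    - [0, 0, 3]
    - [0, 0, 2]
    - [0, 0, 1]
    - [0, 0, 1]
  dr:
    - [0, 0, 0]
    - [0, 0, 0]
    - [0, 0, 0]
    - [0, 0, 0]
    - [0, 0, 0]
  grip: [30, 30, 30, 30, 30]

```text
clock: 8.43
position: [645.4, 71.6, 12.0]
ee_rot: [0.005, 1.0, -0.0, -0.0]
contact_force: [-3.3, 0.5, 6.2]
gripper_width: 37.9
```

>>> send_rows:
  translation:
    - [0, 0, 0]
    - [0, 0, 0]
    - [0, 0, 0]
    - [0, 0, 0]
    - [0, 0, 0]
  dr:
    - [0, 0, 0]
    - [0, 0, 0]
    - [0, 0, 0]
    - [0, 0, 0]
    - [0, 0, 0]
  grip: [30, 36, 42, 50, 60]

```text
clock: 9.05
position: [645.5, 71.6, 11.0]
ee_rot: [0.006, 1.0, -0.0, -0.0]
contact_force: [0.1, 0.4, -0.1]
gripper_width: 60.2
```

```bash
python3 - <<'E'
from h import *
plan([648,71.8,100],None,step=35)
E
```

```text
now [645.5  71.6  11. ] yaw_y 89.3 j6 -1.94 clk 9.05 tilt [-0.01 -0.  ]
[[-1.0, 0.0, -18.0], [-0.0, 0.0, -18.0], [-1.0, 0.0, -18.0], [-0.0, 0.0, -18.0], [-1.0, 0.0, -17.0]]
dr z 0.0 x 5 end [648.5  71.6 100. ] err [-0.5  0.2  0. ] da 0
```

>>> send_rows:
  translation:
    - [0, 0, -8]
    - [0, 0, -20]
    - [0, 0, -30]
    - [0, 0, -30]
    - [0, 0, -20]
  dr:
    - [0, 0, 0]
    - [0, 0, 0]
    - [0, 0, 0]
    - [0, 0, 0]
    - [0, 0, 0]
  grip: [60, 60, 60, 85, 85]

```text
clock: 9.68
position: [646.2, 71.8, 121.8]
ee_rot: [0.005, 1.0, 0.0, 0.001]
contact_force: [-0.1, -0.4, 0.0]
gripper_width: 84.6
```

```bash
python3 - <<'E'
from h import *
for i in range(2):arm.get_image("wrist")
im=arm.get_image("wrist"); crop(im,280,260,190,140,2.1,"pics/w6.png")
plan([475,142,200],61,step=40)
E
```

```text
now [646.1  71.9 120.8] yaw_y 89.4 j6 -1.94 clk 9.82 tilt [0.17 0.07]
[[17.0, 7.0, -8.0], [17.0, 6.0, -8.0], [18.0, 5.0, -8.0], [18.0, 4.0, -8.0], [18.0, 3.0, -8.0]]
[[18.0, 3.0, -8.0], [19.0, 2.0, -8.0], [19.0, 0.0, -8.0], [18.0, -0.0, -8.0], [19.0, -1.0, -8.0]]
dr z 2.8 x 10 end [474.7 142.4 200.4] err [ 0.3 -0.4 -0.4] da -28.4
```

View pics/w6.png

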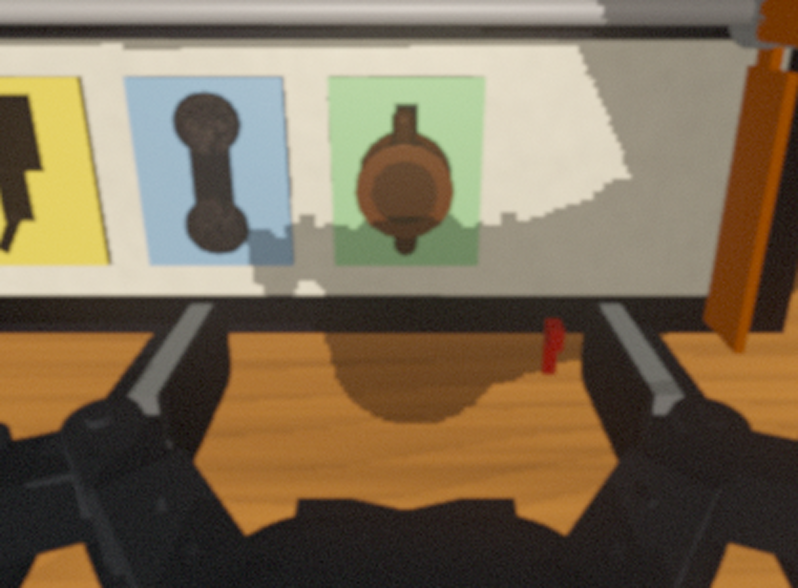

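The vertebra lies centred on its outline, at (405,190) in the crop. On to the claw.

>>> send_rows:
  translation:
    - [10, 4, -8]
    - [16, 6, -8]
    - [19, 5, -8]
    - [22, 5, -8]
    - [22, 4, -8]
  dr:
    - [0, 0, 2.8]
    - [0, 0, 2.8]
    - [0, 0, 2.8]
    - [0, 0, 2.8]
    - [0, 0, 2.8]
  grip: [85, 85, 85, 85, 85]

```text
clock: 10.45
position: [558.5, 106.5, 158.0]
ee_rot: [0.128, 0.992, -0.001, -0.001]
contact_force: [0.0, -0.7, 2.0]
gripper_width: 85.0
```

>>> send_rows:
  translation:
    - [22, 3, -8]
    - [22, 2, -8]
    - [20, 0, -8]
    - [17, 0, -8]
    - [11, 0, -8]
  dr:
    - [0, 0, 2.8]
    - [0, 0, 2.8]
    - [0, 0, 2.8]
    - [0, 0, 2.8]
    - [0, 0, 2.8]
  grip: [85, 85, 85, 85, 85]

```text
clock: 11.08
position: [473.3, 141.8, 198.4]
ee_rot: [0.248, 0.969, -0.001, -0.001]
contact_force: [0.5, -0.5, 1.1]
gripper_width: 85.3
```

```bash
python3 - <<'E'
from h import *
for i in range(3):arm.get_image("wrist")
s=arm.read_state();ci=arm.camera_info("wrist");im=arm.get_image("wrist"); cv2.imwrite("pics/w7.png",im[:,:,::-1])
u,v=w2p(ci,[475,142,12]); print(u,v); crop(im,u,v,70,50,5.5,"pics/w7c.png")
import pickle; pickle.dump((im,ci),open("w7.pkl","wb"))
for n in ["claw_bone"]:
    r=arm.place_of(n,"wrist"); print(n,[(np.round(d["xyz"],0).tolist(),round(d["confidence"],2)) for d in r[:2]])
plan([475,142,60],61)
E
```

```text
283.8278275698339 188.86129302197108
claw_bone [([467.0, 150.0, -0.0], 0.9)]
now [474.5 141.7 198.5] yaw_y 61.4 j6 -2.69 clk 11.32 tilt [-0.07 -0.04]
[[-0.0, 0.0, 28.0], [-0.0, 0.0, 28.0], [-0.0, 0.0, 27.0], [-0.0, 0.0, 28.0], [-0.0, 1.0, 27.0]]
dr z 0.1 x 5 end [474.9 142.5  60.5] err [ 0.1 -0.5 -0.5] da -0.4
```

View pics/w7c.png

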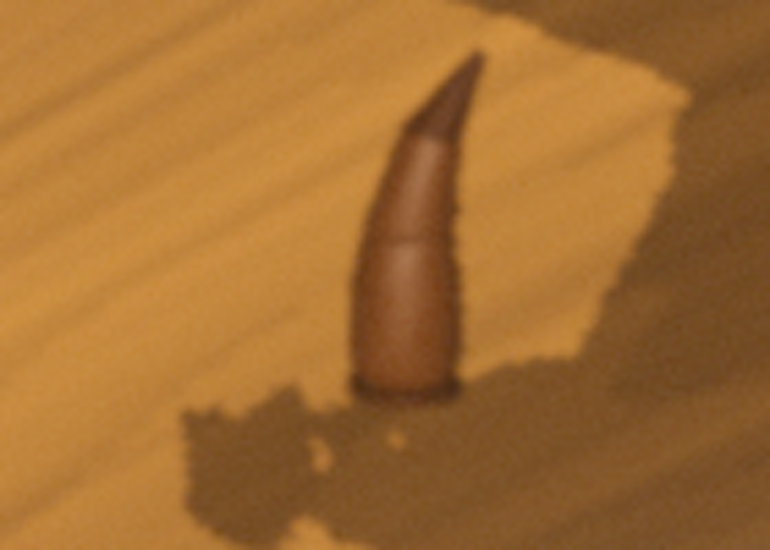

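View pics/w7.png

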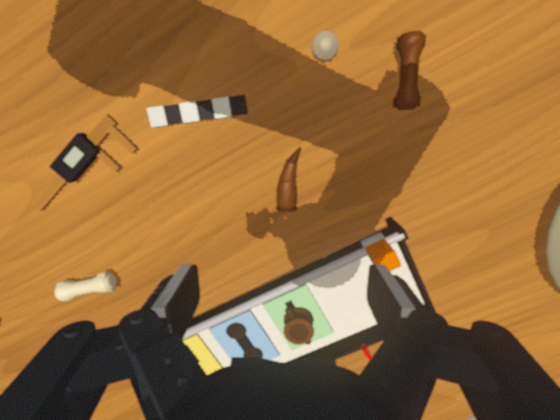

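```bash
python3 - <<'E'
from h import *
import pickle
im,ci=pickle.load(open("w7.pkl","rb"))
f=lambda u,v,z:p2w(ci,213+u/5.5-.4,138+v/5.5-.4,z)[:2].round(1)
print("grip",f(408,285,20),f(408,285,24)); a,b=f(406,370,24),f(412,240,24); print(a,b,np.degrees(np.arctan2(*(b-a)[::-1])))
print(f(406,400,0),f(406,385,24), "tip",f(480,55,5))
print(arm.read_state()["joints"].round(3))
E
```

```text
grip [475.5 145.5] [474.6 145.9]
[490.2 137. ] [466.8 151.1] 148.92834193915368
[502.8 130.5] [493.  135.5] tip [443.1 180. ]
[ 0.619  0.193 -0.352 -0.    -1.027 -2.689]
```

```bash
python3 - <<'E'
from h import *
plan([476.5,144.8,45],60.4)
E
```

```text
now [474.5 141.7 198.5] yaw_y 61.4 j6 -2.69 clk 11.32 tilt [-0.07 -0.04]
[[-0.0, 1.0, 31.0], [-0.0, 1.0, 31.0], [-0.0, 1.0, 30.0], [-0.0, 0.0, 31.0], [-0.0, 1.0, 30.0]]
dr z 0.2 x 5 end [476.3 145.1  45.5] err [ 0.2 -0.3 -0.5] da -1.0
```

>>> send_rows:
  translation:
    - [0, 1, 25]
    - [0, 1, 40]
    - [0, 1, 40]
    - [0, 0, 30]
    - [0, 1, 18]
  dr:
    - [0, 0, 0.2]
    - [0, 0, 0.2]
    - [0, 0, 0.2]
    - [0, 0, 0.2]
    - [0, 0, 0.2]
  grip: [85, 85, 85, 85, 85]

```text
clock: 11.95
position: [475.9, 144.4, 43.8]
ee_rot: [0.256, 0.967, -0.002, -0.001]
contact_force: [-0.3, -0.3, 0.2]
gripper_width: 85.0
```

```bash
python3 - <<'E'
from h import *
for i in range(3):arm.get_image("wrist")
ci=arm.camera_info("wrist");im=arm.get_image("wrist"); crop(im,280,260,150,110,2.5,"pics/w8.png")
print(((w2p(ci,[476.5,144.8,24])-[130,150])*2.5).round())
plan([476.5,144.8,5],60.4)
E
```

```text
[386. 254.]
now [476.8 145.1  45.9] yaw_y 60.4 j6 -2.71 clk 12.15 tilt [-0.05 -0.04]
[[0.0, -0.0, 8.0], [0.0, -0.0, 8.0], [0.0, -0.0, 8.0], [0.0, -0.0, 8.0], [0.0, -0.0, 9.0]]
dr z -0.0 x 5 end [476.8 145.1   4.9] err [-0.3 -0.3  0.1] da 0.0
```

View pics/w8.png

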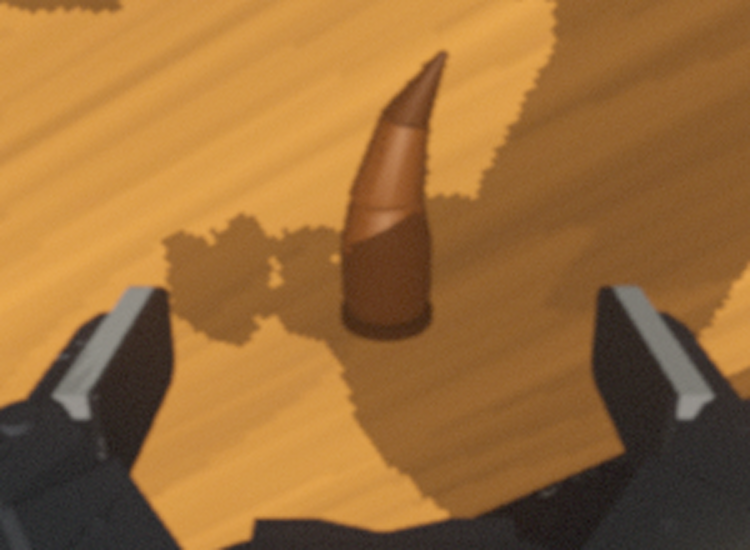

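The root is centred between the fingers and its sides are vertical in the picture. I'll descend and grip.

>>> send_rows:
  translation:
    - [0, 0, 9]
    - [0, 0, 11]
    - [0, 0, 10]
    - [0, 0, 7]
    - [0, 0, 4]
  dr:
    - [0, 0, 0]
    - [0, 0, 0]
    - [0, 0, 0]
    - [0, 0, 0]
    - [0, 0, 0]
  grip: [85, 85, 85, 85, 85]

```text
clock: 12.78
position: [476.4, 145.3, 4.7]
ee_rot: [0.256, 0.967, -0.0, -0.0]
contact_force: [-0.7, 0.1, -0.7]
gripper_width: 85.3
```

>>> send_rows:
  translation:
    - [0, 0, 0]
    - [0, 0, 0]
    - [0, 0, 0]
    - [0, 0, 0]
    - [0, 0, 0]
  dr:
    - [0, 0, 0]
    - [0, 0, 0]
    - [0, 0, 0]
    - [0, 0, 0]
    - [0, 0, 0]
  grip: [65, 45, 30, 15, 15]

```text
clock: 13.4
position: [477.0, 145.7, 5.8]
ee_rot: [0.256, 0.967, 0.0, 0.0]
contact_force: [-1.2, -0.2, 3.4]
gripper_width: 22.5
```

>>> send_rows:
  translation:
    - [0, 0, 0]
    - [0, 0, -10]
    - [0, 0, -22]
    - [0, 0, -30]
    - [0, 0, -18]
  dr:
    - [0, 0, 0]
    - [0, 0, 0]
    - [0, 0, 0]
    - [0, 0, 0]
    - [0, 0, 0]
  grip: [15, 15, 15, 15, 15]

```text
clock: 14.02
position: [476.8, 145.5, 86.8]
ee_rot: [0.256, 0.967, 0.001, 0.0]
contact_force: [-0.0, -0.2, -0.5]
gripper_width: 23.1
```

```bash
python3 - <<'E'
from h import *
for i in range(3):arm.get_image("wrist")
im=arm.get_image("wrist"); crop(im,280,260,150,110,2.5,"pics/w9.png")
T=np.array([[0,-.952,-.306,79.05],[1,0,0,-.145],[0,-.306,.952,-142.28],[0,0,0,1]])
ci=arm.camera_info("wrist"); c=dict(ci,cam_to_world=T)
for dx in(-20,-10,0,10,20,30): print(dx,((w2p(c,[dx,0,-19])-[130,150])*2.5).round())
print("tip z~",[((w2p(c,[46,dy,2])-[130,150])*2.5).round() for dy in(0,13)])
plan([653.7,-97.6,100],89.2,step=35)
E
```

```text
-20 [383. 431.]
-10 [383. 389.]
0 [383. 345.]
10 [383. 299.]
20 [383. 251.]
30 [383. 201.]
tip z~ [array([383.,  88.]), array([447.,  88.])]
now [476.2 145.2  85.1] yaw_y 60.3 j6 -2.71 clk 14.22 tilt [-0.02  0.01]
[[-27.0, -12.0, -1.0], [-27.0, -14.0, -2.0], [-26.0, -15.0, -1.0], [-25.0, -16.0, -2.0], [-24.0, -18.0, -1.0]]
[[-24.0, -19.0, -2.0], [-23.0, -20.0, -1.0], [-21.0, -21.0, -2.0], [-21.0, -22.0, -1.0], [-19.0, -23.0, -2.0]]
dr z -2.9 x 10 end [653.7 -97.5 100. ] err [ 0.  -0.1 -0. ] da 28.9
```

View pics/w9.png

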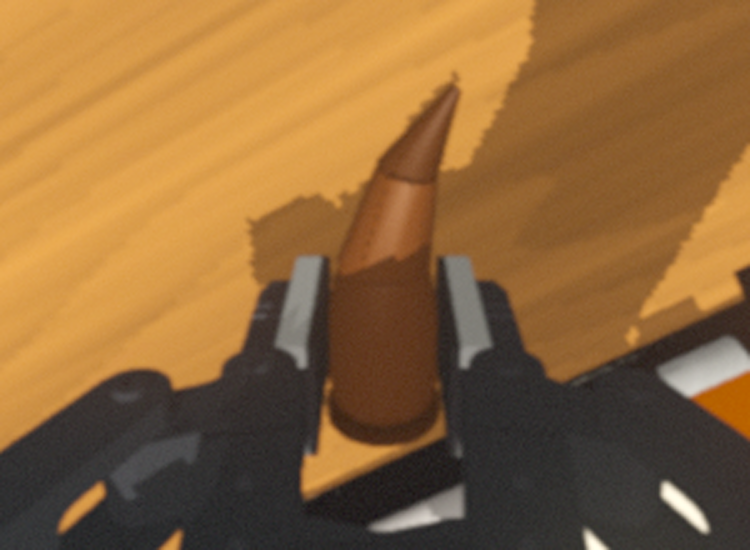

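>>> send_rows:
  translation:
    - [-13, -6, -3]
    - [-24, -12, -3]
    - [-30, -17, -3]
    - [-30, -19, -3]
    - [-30, -22, -3]
  dr:
    - [0, 0, -2.9]
    - [0, 0, -2.9]
    - [0, 0, -2.9]
    - [0, 0, -2.9]
    - [0, 0, -2.9]
  grip: [15, 15, 15, 15, 15]

```text
clock: 14.85
position: [564.1, 24.8, 98.7]
ee_rot: [0.131, 0.991, -0.001, -0.002]
contact_force: [0.7, 0.5, 0.2]
gripper_width: 22.7
```

>>> send_rows:
  translation:
    - [-30, -24, 0]
    - [-29, -25, 0]
    - [-26, -26, 0]
    - [-18, -19, 0]
    - [-8, -10, 0]
  dr:
    - [0, 0, -2.9]
    - [0, 0, -2.9]
    - [0, 0, -2.9]
    - [0, 0, -2.9]
    - [0, 0, -2.9]
  grip: [15, 15, 15, 15, 15]

```text
clock: 15.48
position: [654.4, -98.3, 97.8]
ee_rot: [0.006, 1.0, -0.0, -0.002]
contact_force: [-0.7, 0.2, -1.0]
gripper_width: 22.7
```

```bash
python3 - <<'E'
from h import *
for i in range(3):arm.get_image("wrist")
ci=arm.camera_info("wrist");im=arm.get_image("wrist"); crop(im,280,260,190,140,2.1,"pics/w10.png")
import pickle; pickle.dump((im,ci),open("w10.pkl","wb"))
plan([656,-97.8,30],89.2,step=35)
E
```

```text
now [653.8 -96.9  98.7] yaw_y 89.3 j6 -1.68 clk 15.68 tilt [-0.17  0.01]
[[-0.0, -0.0, 14.0], [-1.0, -0.0, 14.0], [-0.0, -0.0, 14.0], [-1.0, -0.0, 13.0], [-0.0, -1.0, 14.0]]
dr z 0.0 x 5 end [655.5 -97.9  29.7] err [0.5 0.1 0.3] da -0.1
```

View pics/w10.png

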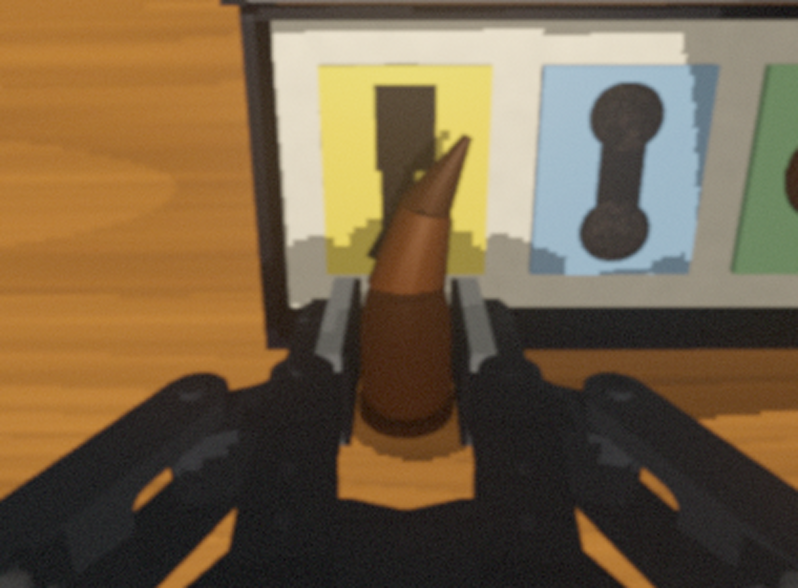

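```bash
python3 - <<'E'
from h import *
import pickle
im,ci=pickle.load(open("w10.pkl","rb"))
f=lambda u,v,z=8,c=ci:p2w(c,90+u/2.1-.26,120+v/2.1-.26,z)[:2].round(1)
y=[f(*p) for p in((318,66),(493,66),(484,273),(327,273))]; print(y,np.mean(y,0))
b=[f(*p) for p in((542,66),(719,66),(690,273),(530,273))]; print(b,np.mean(b,0))
T=np.array([[0,-.952,-.306,79.05],[1,0,0,-.145],[0,-.306,.952,-142.28],[0,0,0,1]]); c=dict(ci,cam_to_world=T)
for z in(-19,-12,-5): print(z,"end",f(408,435,z,c),"bevel",f(408,408,z,c))
print("junction",f(408,290,-19,c),f(408,290,-16,c))
for z in(-5,0,3): print("tip",f(468,138,z,c))
E
```

```text
[array([ 599.9, -129.7]), array([600.9, -64.3]), array([685.7, -65.5]), array([ 684.8, -130.8])] [642.825 -97.575]
[array([601.1, -45.9]), array([602. ,  20.3]), array([686.9,  20.1]), array([686. , -46.4])] [644.    -12.975]
-19 end [-22.8   0.5] bevel [-15.    0.5]
-12 end [-28.6   0.5] bevel [-20.4   0.5]
-5 end [-34.3   0.5] bevel [-25.7   0.5]
junction [16.1  0.4] [14.6  0.4]
tip [47.5 14.2]
tip [46.4 14.7]
tip [45.7 15. ]
```

>>> send_rows:
  translation:
    - [-1, 0, 16]
    - [-1, -1, 24]
    - [-1, 0, 22]
    - [0, 0, 10]
    - [0, 0, 5]
  dr:
    - [0, 0, 0]
    - [0, 0, 0]
    - [0, 0, 0]
    - [0, 0, 0]
    - [0, 0, 0]
  grip: [15, 15, 15, 15, 15]

```text
clock: 16.3
position: [657.3, -97.6, 22.5]
ee_rot: [0.005, 1.0, -0.0, -0.001]
contact_force: [-0.6, 0.0, -0.1]
gripper_width: 22.7
```

```bash
python3 - <<'E'
from h import *
for i in range(3):arm.get_image("wrist")
plan([656.6,-97.8,13],89.2,step=35)
E
```

```text
now [658.  -97.8  23.7] yaw_y 89.4 j6 -1.68 clk 16.45 tilt [ 0.04 -0.  ]
[[0.0, 0.0, 2.0], [0.0, 0.0, 2.0], [0.0, 0.0, 2.0], [1.0, 0.0, 2.0], [0.0, 0.0, 3.0]]
dr z 0.0 x 5 end [657.  -97.8  12.7] err [-0.4  0.   0.3] da -0.2
```

>>> send_rows:
  translation:
    - [1, 0, 3]
    - [0, 0, 3]
    - [0, 0, 2]
    - [0, 0, 1]
    - [0, 0, 1]
  dr:
    - [0, 0, 0]
    - [0, 0, 0]
    - [0, 0, 0]
    - [0, 0, 0]
    - [0, 0, 0]
  grip: [15, 15, 15, 15, 15]

```text
clock: 17.08
position: [656.7, -98.0, 13.9]
ee_rot: [0.006, 1.0, -0.0, -0.0]
contact_force: [-3.4, 1.3, 6.2]
gripper_width: 22.7
```

```bash
python3 - <<'E'
from h import *
for i in range(2):arm.get_image("wrist")
s=arm.read_state(); print(s["position"],s["contact_force"])
E
```

```text
[656.78902789 -97.98677375  13.89834983] [-2.22733179  0.75566293  3.243507  ]
```

Contact made with about 3–6 N. Releasing gently.

>>> send_rows:
  translation:
    - [0, 0, 0]
    - [0, 0, 0]
    - [0, 0, 0]
    - [0, 0, 0]
    - [0, 0, 0]
  dr:
    - [0, 0, 0]
    - [0, 0, 0]
    - [0, 0, 0]
    - [0, 0, 0]
    - [0, 0, 0]
  grip: [20, 24, 30, 38, 46]

```text
clock: 17.8
position: [656.7, -98.0, 13.1]
ee_rot: [0.006, 1.0, 0.0, -0.0]
contact_force: [-0.7, -0.5, 0.6]
gripper_width: 45.6
```

>>> send_rows:
  translation:
    - [0, 0, -8]
    - [0, 0, -22]
    - [0, 0, -35]
    - [0, 0, -35]
    - [0, 0, -20]
  dr:
    - [0, 0, 0]
    - [0, 0, 0]
    - [0, 0, 0]
    - [0, 0, 0]
    - [0, 0, 0]
  grip: [46, 46, 46, 85, 85]

```text
clock: 18.42
position: [657.7, -98.0, 136.5]
ee_rot: [0.005, 1.0, -0.0, 0.002]
contact_force: [0.5, -0.0, -0.8]
gripper_width: 79.8
```

```bash
python3 - <<'E'
from h import *
for i in range(3):arm.get_image("wrist")
ci=arm.camera_info("wrist");im=arm.get_image("wrist"); crop(im,280,260,190,140,2.1,"pics/w11.png")
f=lambda u,v,z=8:p2w(ci,90+u/2.1-.26,120+v/2.1-.26,z)[:2].round(1)
plan([429,311,190],67,step=45)
E
```

```text
now [656.5 -97.8 133.4] yaw_y 89.3 j6 -1.68 clk 18.62 tilt [0.02 0.03]
[[15.0, 27.0, -4.0], [16.0, 27.0, -4.0], [17.0, 26.0, -4.0], [18.0, 26.0, -4.0], [18.0, 25.0, -4.0]]
[[19.0, 25.0, -4.0], [20.0, 24.0, -4.0], [20.0, 24.0, -4.0], [21.0, 23.0, -3.0], [21.0, 23.0, -4.0]]
[[22.0, 22.0, -3.0], [23.0, 22.0, -4.0], [23.0, 21.0, -3.0], [23.0, 20.0, -4.0], [24.0, 20.0, -3.0]]
dr z 1.5 x 15 end [429.4 311.  189.5] err [-0.4 -0.   0.5] da -22.3
```

View pics/w11.png

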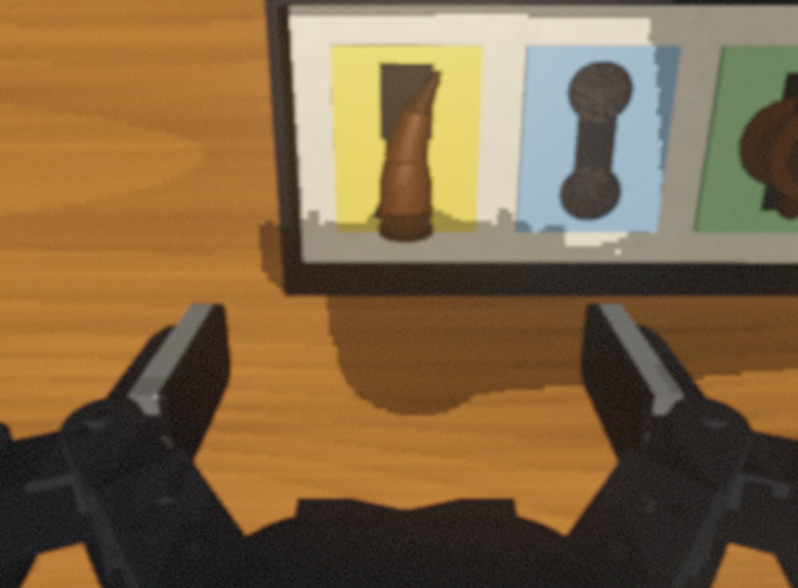

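```bash
python3 - <<'E'
from h import *
ci=arm.camera_info("wrist")
f=lambda u,v,z=8:p2w(ci,90+u/2.1-.26,120+v/2.1-.26,z)[:2].round(1)
print("outline root edge",f(405,64),"pad near edge",f(407,45),"pad far",f(405,232))
for z in(8,12,16):print("tip",z,f(437,72,z))
for z in(8,20,32):print("end",z,f(405,240,z))
print("junction",f(407,162,32),"sides at end",f(380,215,32),f(431,215,32),"sides junct",f(386,162,32),f(430,162,32))
print(np.round(arm.place_of("claw_bone","wrist")[0]["xyz"],1))
print(arm.place_of("vertebra","wrist")[:1], arm.read_state()["clock"])
E
```

```text
outline root edge [606.4 -97.8] pad near edge [598.4 -96.8] pad far [683.9 -98.7]
tip 8 [610. -84.]
tip 12 [609.5 -84.2]
tip 16 [609.  -84.4]
end 8 [688.  -98.8]
end 20 [683.  -98.7]
end 32 [678.  -98.6]
junction [643.5 -97.4] sides at end [ 666.5 -109.1] [666.8 -87.5] sides junct [ 643.4 -106. ] [643.6 -87.9]
[643.2 -97.9   8. ]
[{'xyz': [642.1, 72.0, 9.9], 'confidence': 0.75}] 18.725
```

The claw is centred on its pad: origin about (643,-97.8) against pad centre (642.5,-97.7). Now the toe bone.

>>> send_rows:
  translation:
    - [8, 14, -4]
    - [14, 25, -4]
    - [19, 29, -4]
    - [21, 31, -4]
    - [22, 31, -4]
  dr:
    - [0, 0, 1.5]
    - [0, 0, 1.5]
    - [0, 0, 1.5]
    - [0, 0, 1.5]
    - [0, 0, 1.5]
  grip: [85, 85, 85, 85, 85]

```text
clock: 19.35
position: [581.1, 38.6, 152.0]
ee_rot: [0.072, 0.997, -0.0, -0.001]
contact_force: [0.4, 0.4, -0.1]
gripper_width: 84.5
```

>>> send_rows:
  translation:
    - [23, 30, -4]
    - [23, 28, -4]
    - [23, 27, -4]
    - [23, 26, -4]
    - [23, 25, -4]
  dr:
    - [0, 0, 1.5]
    - [0, 0, 1.5]
    - [0, 0, 1.5]
    - [0, 0, 1.5]
    - [0, 0, 1.5]
  grip: [85, 85, 85, 85, 85]

```text
clock: 19.98
position: [494.3, 194.1, 172.2]
ee_rot: [0.137, 0.991, -0.001, -0.001]
contact_force: [0.2, 0.1, 0.1]
gripper_width: 85.2
```

```bash
python3 - <<'E'
from h import *
plan([429,311,190],67,step=45)
E
```

```text
now [494.3 194.1 172.2] yaw_y 74.3 j6 -2.52 clk 19.98 tilt [-0.12 -0.08]
[[19.0, 19.0, -4.0], [19.0, 18.0, -3.0], [20.0, 18.0, -4.0], [20.0, 18.0, -3.0], [21.0, 17.0, -4.0]]
dr z 1.5 x 5 end [429.4 311.2 190.2] err [-0.4 -0.2 -0.2] da -7.3
```

>>> send_rows:
  translation:
    - [23, 23, -4]
    - [23, 22, -4]
    - [21, 19, -4]
    - [18, 14, -3]
    - [10, 8, -3]
  dr:
    - [0, 0, 1.5]
    - [0, 0, 1.5]
    - [0, 0, 1.5]
    - [0, 0, 1.5]
    - [0, 0, 1.0]
  grip: [85, 85, 85, 85, 85]

```text
clock: 20.6
position: [430.8, 305.3, 190.1]
ee_rot: [0.196, 0.981, -0.001, -0.001]
contact_force: [1.0, -0.6, -0.4]
gripper_width: 84.7
```

```bash
python3 - <<'E'
from h import *
for i in range(3):arm.get_image("wrist")
ci=arm.camera_info("wrist");im=arm.get_image("wrist"); u,v=w2p(ci,[429,311,13]); print(u,v); crop(im,u,v,70,50,5.5,"pics/w12.png")
import pickle; pickle.dump((im,ci,u,v),open("w12.pkl","wb"))
print(arm.place_of("toe_bone","wrist")[:1])
plan([429,311,45],67)
E
```

```text
287.90525334696815 186.3858714072692
[{'xyz': [425.0, 314.7, 0.0], 'confidence': 0.91}]
now [431.7 304.2 190.5] yaw_y 67.4 j6 -2.89 clk 20.85 tilt [-0.07 -0.08]
[[1.0, 1.0, 29.0], [1.0, 1.0, 29.0], [1.0, 1.0, 29.0], [1.0, 1.0, 29.0], [1.0, 1.0, 30.0]]
dr z 0.1 x 5 end [428.9 310.6  44.5] err [0.1 0.4 0.5] da -0.4
```

View pics/w12.png

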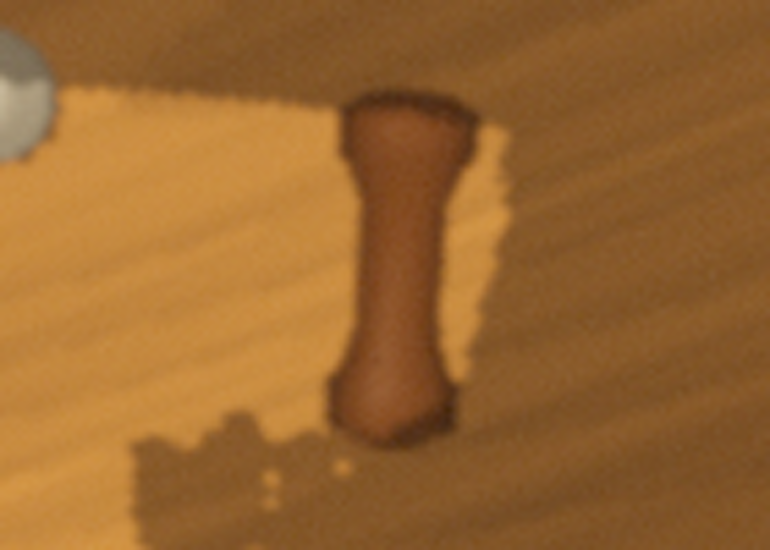

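```bash
python3 - <<'E'
from h import *
import pickle
im,ci,u0,v0=pickle.load(open("w12.pkl","rb"))
u0,v0=int(u0)-70,int(v0)-50
f=lambda u,v,z:p2w(ci,u0+u/5.5-.4,v0+v/5.5-.4,z)[:2]
for z in(13,20):
    a,b=f(409,97,z),f(392,440,z); d=a-b; print(z,a.round(1),b.round(1),((a+b)/2).round(1),np.linalg.norm(d).round(1),np.degrees(np.arctan2(d[1],d[0])).round(1))
    a,b=f(402,215,z),f(396,340,z);d=a-b;print("shaft",((a+b)/2).round(1),np.degrees(np.arctan2(d[1],d[0])).round(1))
plan([426.5,313.7,45],67.5)
E
```

```text
13 [396.3 328. ] [461.  297.9] [428.6 312.9] 71.3 155.0
shaft [429.3 312.4] 155.1
20 [395.5 328.1] [458.7 298.7] [427.1 313.4] 69.7 155.0
shaft [427.8 312.9] 155.1
now [431.7 304.2 190.5] yaw_y 67.4 j6 -2.89 clk 20.85 tilt [-0.07 -0.08]
[[2.0, 1.0, 29.0], [2.0, 1.0, 29.0], [1.0, 2.0, 29.0], [2.0, 1.0, 29.0], [1.0, 2.0, 30.0]]
dr z -0.0 x 5 end [426.9 313.6  44.5] err [-0.4  0.1  0.5] da 0.1
```

```bash
python3 - <<'E'
from h import *
plan([427.5,313.4,45],65.2)
E
```

```text
now [431.7 304.2 190.5] yaw_y 67.4 j6 -2.89 clk 20.85 tilt [-0.07 -0.08]
[[1.0, 1.0, 29.0], [2.0, 2.0, 29.0], [1.0, 1.0, 29.0], [2.0, 1.0, 29.0], [1.0, 2.0, 30.0]]
dr z 0.4 x 5 end [427.9 313.2  44.5] err [-0.4  0.2  0.5] da -2.2
```

>>> send_rows:
  translation:
    - [1, 1, 22]
    - [2, 2, 38]
    - [1, 1, 40]
    - [2, 1, 30]
    - [1, 2, 16]
  dr:
    - [0, 0, 0.4]
    - [0, 0, 0.4]
    - [0, 0, 0.4]
    - [0, 0, 0.4]
    - [0, 0, 0.4]
  grip: [85, 85, 85, 85, 85]

```text
clock: 21.48
position: [427.9, 312.7, 43.5]
ee_rot: [0.214, 0.977, -0.001, -0.001]
contact_force: [-0.4, 0.3, 0.6]
gripper_width: 85.2
```

```bash
python3 - <<'E'
from h import *
for i in range(3):arm.get_image("wrist")
ci=arm.camera_info("wrist");im=arm.get_image("wrist"); crop(im,280,260,150,110,2.5,"pics/w13.png")
print(((w2p(ci,[427.5,313.4,20])-[130,150])*2.5).round())
plan([427.5,313.4,6],65.2)
E
```

```text
[381. 243.]
now [428.9 314.3  45.9] yaw_y 65.4 j6 -2.94 clk 21.68 tilt [0.05 0.04]
[[0.0, -0.0, 8.0], [0.0, -0.0, 8.0], [0.0, -0.0, 8.0], [0.0, -1.0, 8.0], [1.0, -0.0, 8.0]]
dr z 0.0 x 5 end [427.6 313.9   5.9] err [-0.1 -0.5  0.1] da -0.2
```

View pics/w13.png

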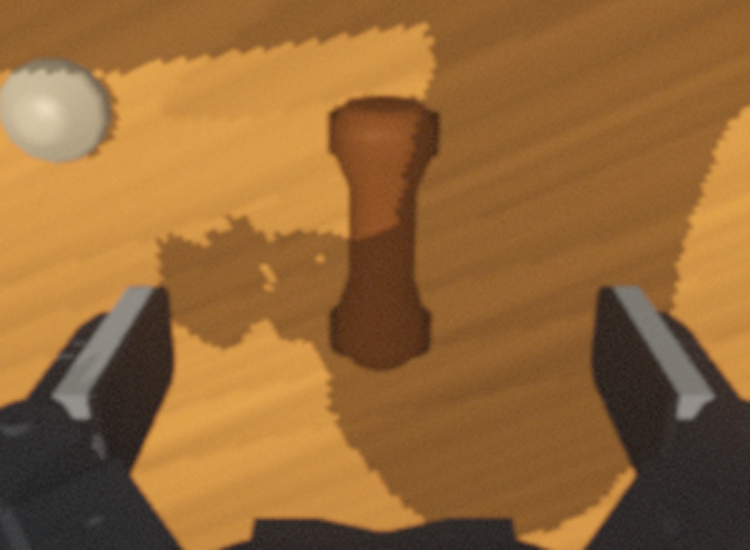

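>>> send_rows:
  translation:
    - [1, 0, 9]
    - [0, 0, 11]
    - [0, 0, 10]
    - [0, 0, 6]
    - [0, 0, 4]
  dr:
    - [0, 0, 0]
    - [0, 0, 0]
    - [0, 0, 0]
    - [0, 0, 0]
    - [0, 0, 0]
  grip: [85, 85, 85, 85, 85]

```text
clock: 22.3
position: [427.2, 314.3, 4.7]
ee_rot: [0.213, 0.977, -0.0, -0.0]
contact_force: [-0.0, -0.4, 0.5]
gripper_width: 85.0
```

>>> send_rows:
  translation:
    - [0, 0, 0]
    - [0, 0, 0]
    - [0, 0, 0]
    - [0, 0, 0]
    - [0, 0, 0]
  dr:
    - [0, 0, 0]
    - [0, 0, 0]
    - [0, 0, 0]
    - [0, 0, 0]
    - [0, 0, 0]
  grip: [65, 45, 30, 10, 10]

```text
clock: 22.92
position: [427.6, 314.8, 5.8]
ee_rot: [0.213, 0.977, 0.0, 0.0]
contact_force: [-1.1, 0.0, 3.3]
gripper_width: 16.2
```

>>> send_rows:
  translation:
    - [0, 0, 0]
    - [0, 0, -10]
    - [0, 0, -25]
    - [0, 0, -30]
    - [0, 0, -18]
  dr:
    - [0, 0, 0]
    - [0, 0, 0]
    - [0, 0, 0]
    - [0, 0, 0]
    - [0, 0, 0]
  grip: [10, 10, 10, 10, 10]

```text
clock: 23.55
position: [427.5, 314.7, 90.0]
ee_rot: [0.213, 0.977, 0.001, 0.0]
contact_force: [-0.4, 0.2, -0.6]
gripper_width: 16.6
```

```bash
python3 - <<'E'
from h import *
for i in range(3):arm.get_image("wrist")
im=arm.get_image("wrist"); crop(im,280,260,150,110,2.5,"pics/w14.png")
T=np.array([[0,-.952,-.306,79.05],[1,0,0,-.145],[0,-.306,.952,-142.28],[0,0,0,1]])
ci=arm.camera_info("wrist"); c=dict(ci,cam_to_world=T)
for dx in(-36,0,36): print(dx,((w2p(c,[dx,0,-19])-[130,150])*2.5).round(),((w2p(c,[dx,0,-7])-[130,150])*2.5).round())
plan([643,-13,110],89.2,step=35)
E
```

```text
-36 [383. 495.] [383. 454.]
0 [383. 345.] [383. 313.]
36 [383. 169.] [383. 149.]
now [427.  314.1  88.2] yaw_y 65.3 j6 -2.94 clk 23.75 tilt [-0.02  0.  ]
[[-22.0, -14.0, -1.0], [-22.0, -14.0, -1.0], [-21.0, -15.0, -2.0], [-21.0, -16.0, -1.0], [-21.0, -16.0, -2.0]]
[[-20.0, -17.0, -1.0], [-20.0, -17.0, -2.0], [-19.0, -18.0, -1.0], [-19.0, -18.0, -2.0], [-18.0, -19.0, -1.0]]
[[-17.0, -19.0, -2.0], [-17.0, -20.0, -1.0], [-16.0, -20.0, -2.0], [-16.0, -21.0, -1.0], [-15.0, -22.0, -2.0]]
dr z -1.6 x 15 end [642.9 -13.2 110. ] err [ 0.1  0.2 -0. ] da 23.9
```

View pics/w14.png

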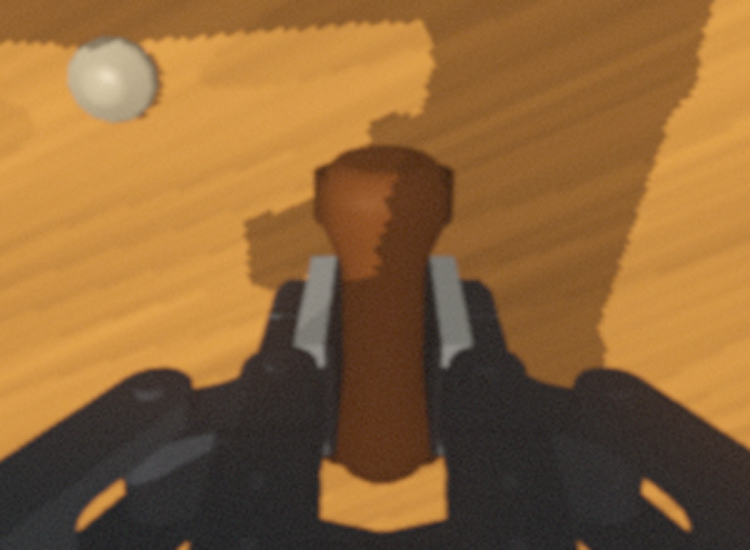

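>>> send_rows:
  translation:
    - [-10, -7, -8]
    - [-20, -12, -6]
    - [-25, -17, -4]
    - [-26, -19, -2]
    - [-26, -20, 0]
  dr:
    - [0, 0, -1.6]
    - [0, 0, -1.6]
    - [0, 0, -1.6]
    - [0, 0, -1.6]
    - [0, 0, -1.6]
  grip: [10, 10, 10, 10, 10]

```text
clock: 24.38
position: [500.4, 205.0, 107.0]
ee_rot: [0.144, 0.99, -0.001, -0.001]
contact_force: [-0.6, 0.1, -0.2]
gripper_width: 16.4
```

>>> send_rows:
  translation:
    - [-25, -21, 0]
    - [-25, -21, 0]
    - [-24, -22, 0]
    - [-23, -22, 0]
    - [-22, -23, 0]
  dr:
    - [0, 0, -1.6]
    - [0, 0, -1.6]
    - [0, 0, -1.6]
    - [0, 0, -1.6]
    - [0, 0, -1.6]
  grip: [10, 10, 10, 10, 10]

```text
clock: 25.0
position: [590.7, 71.2, 106.5]
ee_rot: [0.075, 0.997, -0.001, -0.002]
contact_force: [0.1, 0.2, -0.2]
gripper_width: 16.5
```

```bash
python3 - <<'E'
from h import *
plan([643,-13,110],89.2,step=35)
E
```

```text
now [590.7  71.2 106.5] yaw_y 81.4 j6 -2.11 clk 25.0 tilt [-0.18 -0.05]
[[-13.0, -15.0, -1.0], [-12.0, -15.0, -1.0], [-12.0, -16.0, -1.0], [-12.0, -16.0, -0.0], [-11.0, -17.0, -1.0]]
dr z -1.6 x 5 end [643.1 -13.1 110.4] err [-0.1  0.1 -0.4] da 7.8
```

>>> send_rows:
  translation:
    - [-16, -20, 0]
    - [-15, -20, 0]
    - [-12, -18, 0]
    - [-9, -12, 0]
    - [-5, -7, 0]
  dr:
    - [0, 0, -1.6]
    - [0, 0, -1.6]
    - [0, 0, -1.6]
    - [0, 0, -1.4]
    - [0, 0, -1.0]
  grip: [10, 10, 10, 10, 10]

```text
clock: 25.62
position: [638.8, -11.1, 106.5]
ee_rot: [0.013, 1.0, -0.0, -0.002]
contact_force: [-0.4, 0.2, -0.6]
gripper_width: 16.5
```

```bash
python3 - <<'E'
from h import *
for i in range(3):arm.get_image("wrist")
ci=arm.camera_info("wrist");im=arm.get_image("wrist"); crop(im,280,260,190,140,2.1,"pics/w15.png")
import pickle; pickle.dump((im,ci),open("w15.pkl","wb"))
plan([643,-13,26],89.2,step=35)
E
```

```text
now [638.9 -10.1 107.6] yaw_y 88.5 j6 -1.83 clk 25.82 tilt [-0.08 -0.  ]
[[-1.0, -1.0, 16.0], [-1.0, -0.0, 16.0], [-1.0, -1.0, 17.0], [-1.0, -0.0, 16.0], [-0.0, -1.0, 17.0]]
dr z -0.1 x 5 end [642.8 -13.2  25.6] err [0.2 0.2 0.4] da 0.7
```

View pics/w15.png

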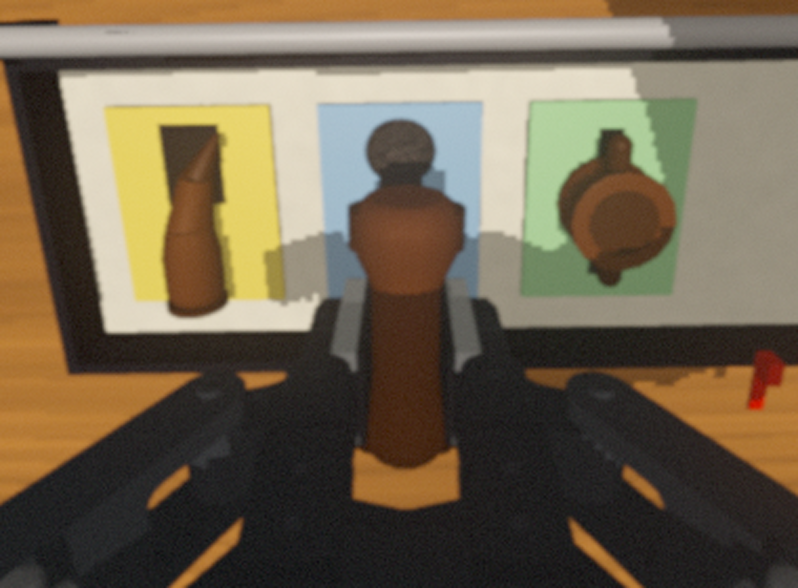

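>>> send_rows:
  translation:
    - [-1, -1, 16]
    - [-1, 0, 22]
    - [-1, -1, 22]
    - [-1, 0, 14]
    - [0, -1, 8]
  dr:
    - [0, 0, -0.1]
    - [0, 0, -0.1]
    - [0, 0, -0.2]
    - [0, 0, -0.1]
    - [0, 0, -0.1]
  grip: [10, 10, 10, 10, 10]

```text
clock: 26.45
position: [643.0, -13.2, 25.1]
ee_rot: [0.007, 1.0, -0.0, -0.001]
contact_force: [-0.2, 0.2, -0.5]
gripper_width: 16.4
```

```bash
python3 - <<'E'
from h import *
for i in range(3):arm.get_image("wrist")
plan([643,-13,14],89.2,step=35)
E
```

```text
now [643.4 -13.4  26.2] yaw_y 89.2 j6 -1.82 clk 26.6 tilt [-0.01 -0.01]
[[0.0, 0.0, 2.0], [0.0, 0.0, 3.0], [0.0, 0.0, 2.0], [0.0, 0.0, 3.0], [0.0, 0.0, 2.0]]
dr z -0.0 x 5 end [643.4 -13.4  14.2] err [-0.4  0.4 -0.2] da 0.0
```

>>> send_rows:
  translation:
    - [0, 0, 4]
    - [0, 0, 4]
    - [0, 0, 2]
    - [0, 0, 1]
    - [0, 0, 1]
  dr:
    - [0, 0, 0]
    - [0, 0, 0]
    - [0, 0, 0]
    - [0, 0, 0]
    - [0, 0, 0]
  grip: [10, 10, 10, 10, 10]

```text
clock: 27.22
position: [643.5, -13.4, 14.4]
ee_rot: [0.007, 1.0, 0.0, 0.0]
contact_force: [0.2, 0.6, -0.3]
gripper_width: 16.5
```

```bash
python3 - <<'E'
from h import *
for i in range(2):arm.get_image("wrist")
s=arm.read_state(); print(s["position"],s["contact_force"])
E
```

```text
[643.36357032 -13.37586226  14.25555389] [ 0.42871015 -0.46153871 -0.3549735 ]
```

>>> send_rows:
  translation:
    - [0, 0, 0.5]
    - [0, 0, 0.5]
    - [0, 0, 0]
    - [0, 0, 0]
    - [0, 0, 0]
  dr:
    - [0, 0, 0]
    - [0, 0, 0]
    - [0, 0, 0]
    - [0, 0, 0]
    - [0, 0, 0]
  grip: [10, 10, 10, 10, 10]

```text
clock: 27.95
position: [643.5, -13.3, 13.8]
ee_rot: [0.007, 1.0, -0.0, 0.0]
contact_force: [-1.0, 0.4, 4.6]
gripper_width: 16.4
```

>>> send_rows:
  translation:
    - [0, 0, 0]
    - [0, 0, 0]
    - [0, 0, 0]
    - [0, 0, 0]
    - [0, 0, 0]
  dr:
    - [0, 0, 0]
    - [0, 0, 0]
    - [0, 0, 0]
    - [0, 0, 0]
    - [0, 0, 0]
  grip: [14, 18, 24, 32, 40]

```text
clock: 28.58
position: [643.3, -13.4, 12.9]
ee_rot: [0.007, 1.0, -0.0, -0.0]
contact_force: [0.8, -0.5, 0.1]
gripper_width: 40.1
```

>>> send_rows:
  translation:
    - [0, 0, -8]
    - [0, 0, -22]
    - [0, 0, -38]
    - [0, 0, -38]
    - [0, 0, -22]
  dr:
    - [0, 0, 0]
    - [0, 0, 0]
    - [0, 0, 0]
    - [0, 0, 0]
    - [0, 0, 0]
  grip: [40, 40, 40, 60, 60]

```text
clock: 29.2
position: [644.4, -13.3, 144.6]
ee_rot: [0.007, 1.0, 0.0, 0.002]
contact_force: [-0.1, 0.1, -0.5]
gripper_width: 60.2
```

```bash
python3 - <<'E'
from h import *
for i in range(3):arm.get_image("wrist")
ci=arm.camera_info("wrist");im=arm.get_image("wrist"); crop(im,280,230,200,150,2,"pics/w16.png")
import pickle; pickle.dump((im,ci),open("w16.pkl","wb"))
for n in ("toe_bone","vertebra","claw_bone","divider","mark","toe_pad"):
    print(n,[(d["xyz"],d["confidence"]) for d in arm.place_of(n,"wrist")[:2]])
plan([575,203,150],89.2,step=35)
E
```

```text
toe_bone [([642.7, -12.3, 10.0], 0.64)]
vertebra [([642.2, 72.7, 8.0], 0.89)]
claw_bone [([646.9, -100.7, 9.0], 0.57)]
divider [([576.5, 203.7, 39.0], 0.98)]
mark [([712.7, 133.4, 33.7], 0.58)]
toe_pad [([641.3, -14.3, 1.7], 0.94)]
now [642.9 -13.4 140.1] yaw_y 89.2 j6 -1.82 clk 29.7 tilt [-0.12 -0.02]
[[7.0, 22.0, -1.0], [7.0, 21.0, -1.0], [7.0, 22.0, -1.0], [7.0, 21.0, -1.0], [7.0, 22.0, -1.0]]
[[7.0, 21.0, -1.0], [7.0, 22.0, -1.0], [7.0, 21.0, -1.0], [8.0, 22.0, -1.0], [7.0, 21.0, -1.0]]
dr z -0.0 x 10 end [575.1 202.6 150.2] err [-0.1  0.4 -0.2] da 0.0
```

View pics/w16.png

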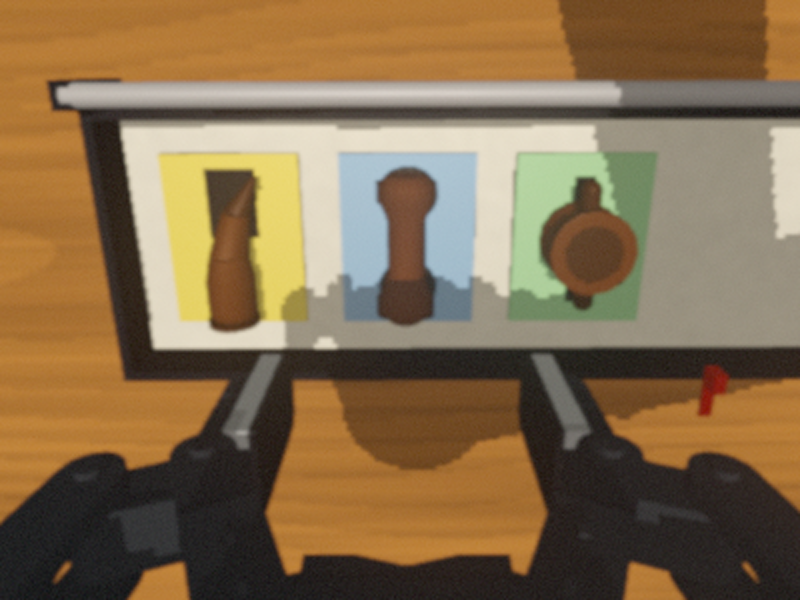

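All three are packed: toe (642.7,-12.3) and vertebra (642.2,72.7) are centred by the networks, and the claw is on its outline. Next I'll look at the divider and mark.

>>> send_rows:
  translation:
    - [3, 10, -4]
    - [5, 18, -8]
    - [6, 24, -8]
    - [7, 26, -8]
    - [7, 26, -8]
  dr:
    - [0, 0, 0]
    - [0, 0, 0]
    - [0, 0, 0]
    - [0, 0, 0]
    - [0, 0, 0]
  grip: [60, 60, 60, 60, 60]

```text
clock: 30.32
position: [616.4, 93.1, 178.4]
ee_rot: [0.007, 1.0, 0.0, 0.001]
contact_force: [1.2, 0.4, -0.2]
gripper_width: 59.9
```

>>> send_rows:
  translation:
    - [6, 24, -8]
    - [5, 19, -8]
    - [3, 12, -4]
    - [0, 4, 0]
    - [0, 0, 0]
  dr:
    - [0, 0, 0]
    - [0, 0, 0]
    - [0, 0, 0]
    - [0, 0, 0]
    - [0, 0, 0]
  grip: [60, 60, 60, 85, 85]

```text
clock: 30.95
position: [603.7, 150.1, 196.9]
ee_rot: [0.007, 1.0, -0.0, -0.0]
contact_force: [0.3, -0.4, 0.3]
gripper_width: 85.0
```

```bash
python3 - <<'E'
from h import *
for i in range(3):arm.get_image("wrist")
ci=arm.camera_info("wrist");im=arm.get_image("wrist"); cv2.imwrite("pics/w17.png",im[:,:,::-1])
import pickle; pickle.dump((im,ci),open("w17.pkl","wb"))
for n in ("divider","mark"):
    print(n,[(np.round(d["xyz"],1),d["confidence"]) for d in arm.place_of(n,"wrist")[:2]])
print(arm.read_state()["position"])
E
```

```text
divider [(array([579.8, 204.2,  38.3]), 0.64)]
mark [(array([713.9, 134.8,  29.2]), 0.4)]
[603.82356407 149.66680957 197.07497595]
```

View pics/w17.png

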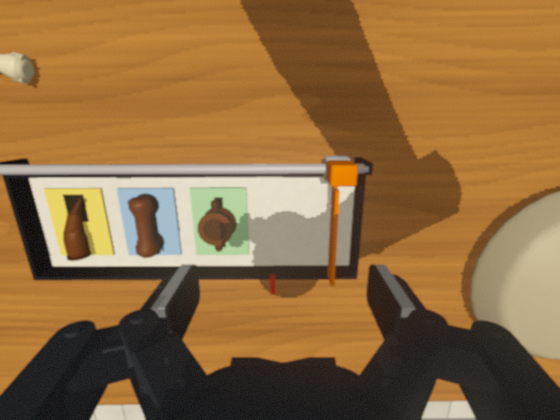

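```bash
python3 - <<'E'
from h import *
import pickle
im,ci=pickle.load(open("w17.pkl","rb"))
crop(im,300,225,80,75,5,"pics/w17c.png")
E
```

```text
(no output)
```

View pics/w17c.png

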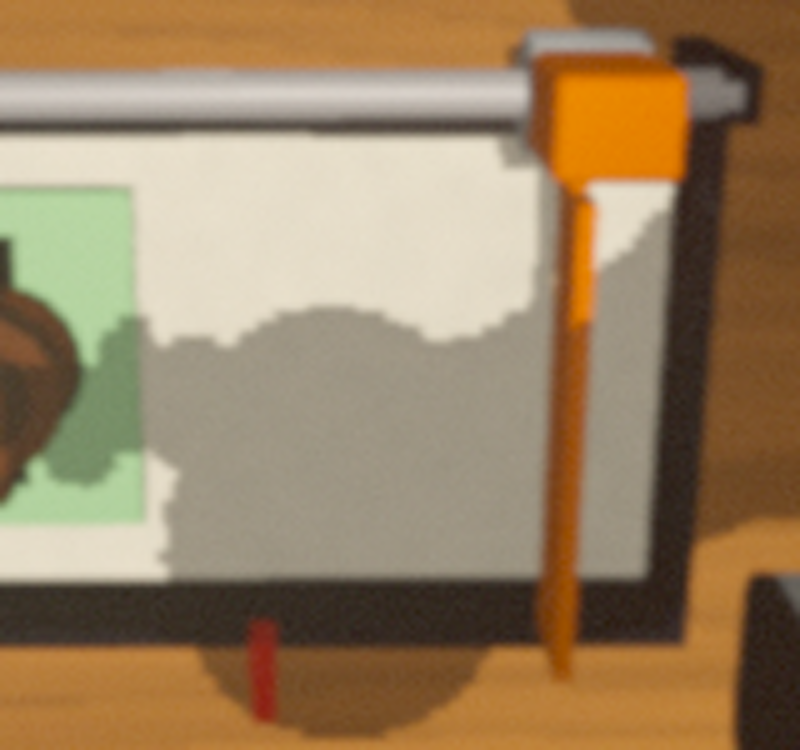

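```bash
python3 - <<'E'
from h import *
import pickle
im,ci=pickle.load(open("w17.pkl","rb"))
f=lambda u,v,z:p2w(ci,220+u/5-.4,150+v/5-.4,z)[:2].round(1)
print("mark",f(262.5,622,30),f(263,650,35),f(265,715,40),"edges",f(249,640,33),f(277,640,33))
print("block",[f(u,v,82) for u,v in((553,70),(687,70),(687,180),(553,180))])
print("rim outer x at 30", f(263,642,30),"inner",f(263,580,30))
for z in(30,38,46):print("plate far R edge top",z,f(577,620,z))
print("pads green edge",f(133,188,8),f(143,520,8))
print(arm.read_state()["position"], ci["cam_to_world"][:3,3])
E
```

```text
mark [703.4 134.6] [708.  134.8] [722.5 135. ] edges [706.5 131.4] [706.6 138.1]
block [array([564.7, 191.4]), array([565.1, 214.9]), array([584.9, 216.1]), array([584.5, 192. ])]
rim outer x at 30 [708.9 134.6] inner [692.2 135. ]
plate far R edge top 30 [704.1 209.7]
plate far R edge top 38 [699.5 208.2]
plate far R edge top 46 [694.8 206.7]
pads green edge [601.9 106.5] [686.9 104.4]
[603.82356407 149.66680957 197.07497595] [524.91064685 150.53306211 339.18410625]
```

```bash
python3 - <<'E'
from h import *
plan([575,203.6,110],89.1,step=25)
E
```

```text
now [603.8 149.7 197.1] yaw_y 89.1 j6 -2.09 clk 31.25 tilt [-0.02 -0.01]
[[6.0, 11.0, 17.0], [6.0, 11.0, 18.0], [6.0, 10.0, 17.0], [6.0, 11.0, 18.0], [6.0, 10.0, 17.0]]
dr z 0.0 x 5 end [574.6 203.1 110.1] err [ 0.4  0.5 -0.1] da -0.0
```

>>> send_rows:
  translation:
    - [5, 10, 10]
    - [8, 14, 20]
    - [8, 14, 24]
    - [6, 10, 20]
    - [2, 6, 13]
  dr:
    - [0, 0, 0]
    - [0, 0, 0]
    - [0, 0, 0]
    - [0, 0, 0]
    - [0, 0, 0]
  grip: [85, 85, 85, 85, 85]

```text
clock: 31.88
position: [574.4, 205.2, 108.7]
ee_rot: [0.007, 1.0, -0.001, -0.001]
contact_force: [0.4, -0.1, -0.5]
gripper_width: 85.2
```

```bash
python3 - <<'E'
from h import *
for i in range(3):arm.get_image("wrist")
ci=arm.camera_info("wrist");im=arm.get_image("wrist"); crop(im,280,260,150,110,2.5,"pics/w18.png")
print(((w2p(ci,[575,203.6,82])-[130,150])*2.5).round())
plan([575,203.6,58],89.1)
E
```

```text
[379. 241.]
now [575.9 204.8 110.5] yaw_y 89.2 j6 -2.19 clk 32.08 tilt [ 0.03 -0.01]
[[0.0, -0.0, 11.0], [0.0, -0.0, 10.0], [0.0, -0.0, 11.0], [0.0, -1.0, 10.0], [1.0, -0.0, 11.0]]
dr z 0.0 x 5 end [574.9 203.8  57.5] err [ 0.1 -0.2  0.5] da -0.1
```

View pics/w18.png

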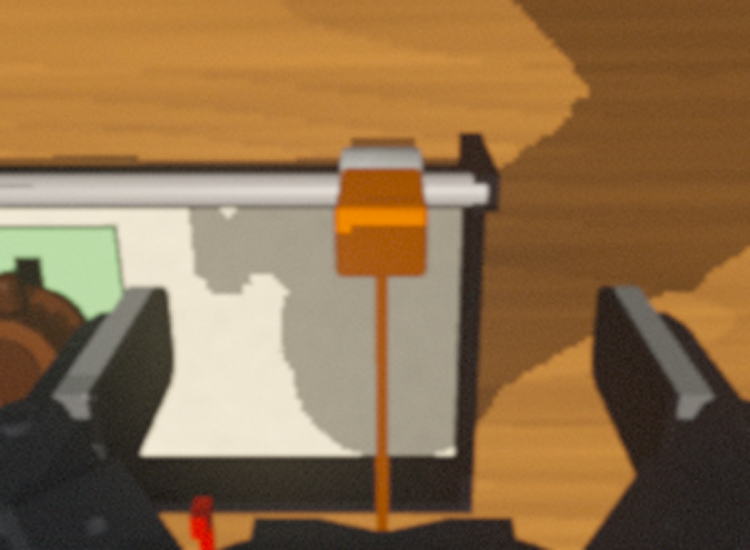

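The block's top face is at (381,241) in the crop, 0.5 mm from the prediction. I'll descend and pinch.

>>> send_rows:
  translation:
    - [0, -1, 12]
    - [0, 0, 16]
    - [0, 0, 12]
    - [0, 0, 8]
    - [0, 0, 4]
  dr:
    - [0, 0, 0]
    - [0, 0, 0]
    - [0, 0, 0]
    - [0, 0, 0]
    - [0, 0, 0]
  grip: [85, 85, 85, 85, 85]

```text
clock: 32.7
position: [575.4, 203.5, 57.5]
ee_rot: [0.007, 1.0, -0.0, -0.0]
contact_force: [-0.1, -0.5, 0.0]
gripper_width: 85.1
```

>>> send_rows:
  translation:
    - [0, 0, 0]
    - [0, 0, 0]
    - [0, 0, 0]
    - [0, 0, 0]
    - [0, 0, 0]
  dr:
    - [0, 0, 0]
    - [0, 0, 0]
    - [0, 0, 0]
    - [0, 0, 0]
    - [0, 0, 0]
  grip: [65, 45, 30, 20, 20]

```text
clock: 33.33
position: [575.8, 203.8, 58.9]
ee_rot: [0.007, 1.0, 0.0, 0.0]
contact_force: [-0.0, 0.2, 3.4]
gripper_width: 22.9
```

```bash
python3 - <<'E'
from h import *
for i in range(2):arm.get_image("wrist")
s=arm.read_state(); print(s["contact_force"],s["gripper_width"])
d=66.9; plan([574.5-.014*67,204-67.2,58],89.1,step=14)
E
```

```text
[-0.6285201  -0.12375211  5.16479466] 22.577314355165637
now [575.8 203.8  58.9] yaw_y 89.2 j6 -2.19 clk 33.42 tilt [0.04 0.02]
[[0.0, -13.0, 0.0], [0.0, -14.0, 0.0], [0.0, -13.0, 0.0], [1.0, -14.0, 0.0], [0.0, -13.0, 1.0]]
dr z 0.0 x 5 end [573.8 136.8  57.9] err [-0.2 -0.   0.1] da -0.1
```

>>> send_rows:
  translation:
    - [0, -6, 0]
    - [0, -12, 0]
    - [0, -15, 0]
    - [0, -14, 0]
    - [0, -10, 0]
  dr:
    - [0, 0, 0]
    - [0, 0, 0]
    - [0, 0, 0]
    - [0, 0, 0]
    - [0, 0, 0]
  grip: [20, 20, 20, 20, 20]

```text
clock: 34.05
position: [575.1, 146.3, 58.9]
ee_rot: [0.007, 1.0, 0.0, 0.001]
contact_force: [-2.2, 2.9, 5.0]
gripper_width: 22.7
```

>>> send_rows:
  translation:
    - [0, -6, 0]
    - [0, -3, 0]
    - [0, -1, 0]
    - [0, 0, 0]
    - [0, 0, 0]
  dr:
    - [0, 0, 0]
    - [0, 0, 0]
    - [0, 0, 0]
    - [0, 0, 0]
    - [0, 0, 0]
  grip: [20, 20, 20, 20, 20]

```text
clock: 34.67
position: [575.0, 136.5, 58.9]
ee_rot: [0.007, 1.0, 0.0, 0.001]
contact_force: [-1.2, 0.2, 5.7]
gripper_width: 22.7
```

```bash
python3 - <<'E'
from h import *
for i in range(2):arm.get_image("wrist")
ci=arm.camera_info("wrist");im=arm.get_image("wrist"); cv2.imwrite("pics/w19.png",im[:,:,::-1])
s=arm.read_state(); print(s["position"],s["contact_force"],s["gripper_width"])
t=arm.get_image("scene"); ct=arm.camera_info("scene"); u,v=w2p(ct,[708,135,35]); crop(t,u,v,80,60,5,"pics/s19.png")
E
```

```text
[574.9747012  136.44618253  58.91287129] [-1.58182898  1.06527553  6.2552808 ] 22.74609714715828
```

View pics/w19.png

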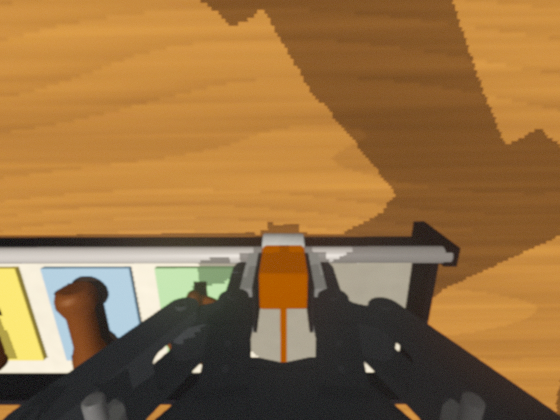

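View pics/s19.png

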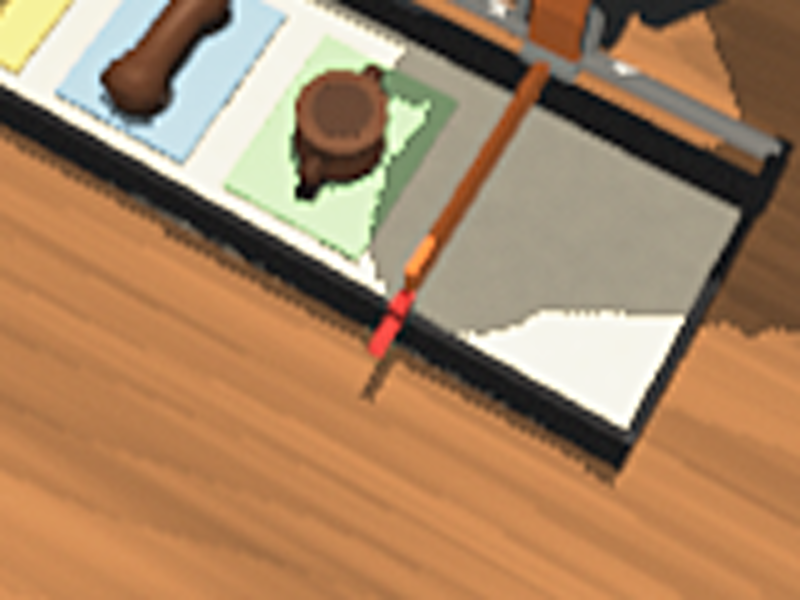

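It looks in line with the mark. Let go, back off and measure.

>>> send_rows:
  translation:
    - [0, 0, 0]
    - [0, 0, 0]
    - [0, 0, 0]
    - [0, 0, 0]
    - [0, 0, 0]
  dr:
    - [0, 0, 0]
    - [0, 0, 0]
    - [0, 0, 0]
    - [0, 0, 0]
    - [0, 0, 0]
  grip: [25, 29, 36, 44, 52]

```text
clock: 35.5
position: [574.6, 136.6, 58.3]
ee_rot: [0.007, 1.0, -0.0, -0.0]
contact_force: [0.4, 0.7, 0.7]
gripper_width: 51.9
```

>>> send_rows:
  translation:
    - [0, 0, -10]
    - [0, 0, -28]
    - [0, 0, -38]
    - [0, 0, -38]
    - [0, 0, -22]
  dr:
    - [0, 0, 0]
    - [0, 0, 0]
    - [0, 0, 0]
    - [0, 0, 0]
    - [0, 0, 0]
  grip: [52, 60, 70, 85, 85]

```text
clock: 36.12
position: [575.4, 136.9, 197.7]
ee_rot: [0.007, 1.0, 0.001, 0.002]
contact_force: [0.9, 0.4, -0.2]
gripper_width: 85.3
```

```bash
python3 - <<'E'
from h import *
for i in range(4):arm.get_image("wrist")
ci=arm.camera_info("wrist");im=arm.get_image("wrist"); crop(im,280,225,80,75,5,"pics/w20c.png")
import pickle; pickle.dump((im,ci),open("w20.pkl","wb"))
s=arm.read_state(); print(s["position"],s["contact_force"],s["clock"])
for n in ("divider","mark"):
    print(n,[(np.round(d["xyz"],1),d["confidence"]) for d in arm.place_of(n,"wrist")[:2]])
E
```

```text
[573.91981174 136.47888005 193.70651607] [-1.37333772  0.47912777 -0.59431024] 36.375
divider [(array([577.2, 134. ,  38.3]), 0.6), (array([642.1, -11.5,   1.7]), 0.45)]
mark [(array([712. , 133.7,  30. ]), 0.63)]
```

View pics/w20c.png

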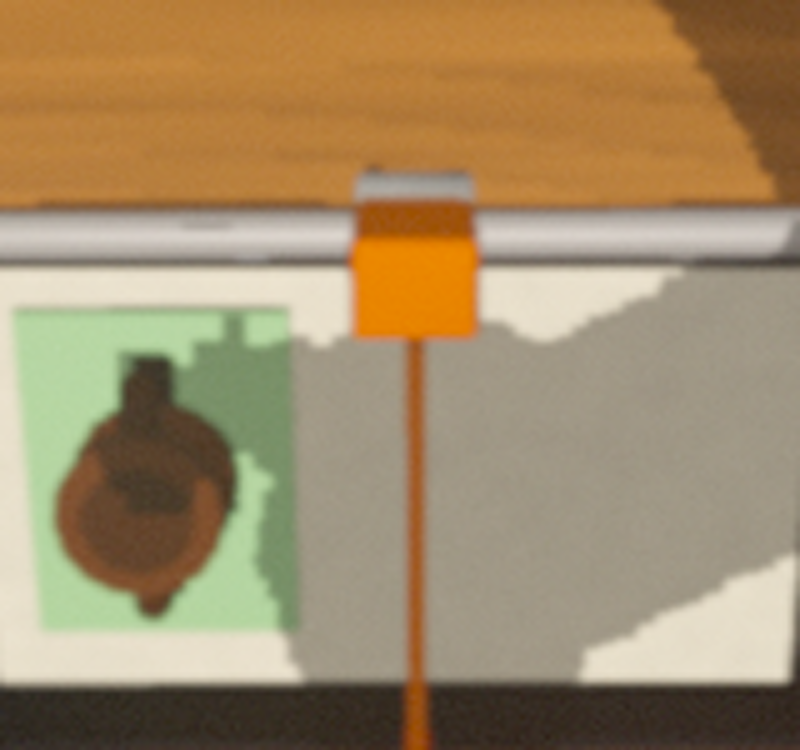

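>>> send_rows:
  translation:
    - [-8, 0, 0]
    - [-18, 0, 0]
    - [-22, 0, 0]
    - [-16, 0, 0]
    - [-8, 0, 0]
  dr:
    - [0, 0, 0]
    - [0, 0, 0]
    - [0, 0, 0]
    - [0, 0, 0]
    - [0, 0, 0]
  grip: [85, 85, 85, 85, 85]

```text
clock: 37.1
position: [647.4, 135.4, 193.1]
ee_rot: [0.008, 1.0, -0.0, -0.001]
contact_force: [0.2, 0.2, -0.2]
gripper_width: 85.1
```

```bash
python3 - <<'E'
from h import *
for i in range(4):arm.get_image("wrist")
ci=arm.camera_info("wrist");im=arm.get_image("wrist"); crop(im,280,210,70,95,3.1,"pics/w21.png"); crop(im,280,200,50,90,4.4,"pics/w21c.png")
cv2.imwrite("pics/w21full.png",im[:,:,::-1])
import pickle; pickle.dump((im,ci),open("w21.pkl","wb"))
# colour centroids per row
hsv=cv2.cvtColor(im,cv2.COLOR_RGB2HSV).astype(int)
red=((hsv[...,0]<4)|(hsv[...,0]>175))&(hsv[...,1]>150)&(hsv[...,2]>90)
org=(hsv[...,0]>=5)&(hsv[...,0]<17)&(hsv[...,1]>215)&(hsv[...,2]>100)
for nm,m,z in(("red",red,35),):
    ys,xs=np.where(m[:,230:340]); xs=xs+230
    for r in sorted(set(ys)): k=xs[ys==r]; print(nm,r,k.min(),k.max(),p2w(ci,k.mean(),r,30).round(1)[:2],p2w(ci,k.mean(),r,40).round(1)[:2])
E
```

```text
red 254 283 283 [718.3 134.2] [713.4 134.2]
red 255 283 284 [719.6 134.7] [714.6 134.8]
red 257 283 283 [722.1 134.1] [717.1 134.2]
red 258 283 283 [723.4 134.1] [718.3 134.2]
red 259 284 284 [724.7 135.2] [719.6 135.3]
red 260 283 284 [726.  134.6] [720.8 134.7]
red 261 283 284 [727.3 134.6] [722.1 134.7]
red 262 283 283 [728.6 134. ] [723.3 134.1]
```

View pics/w21c.png

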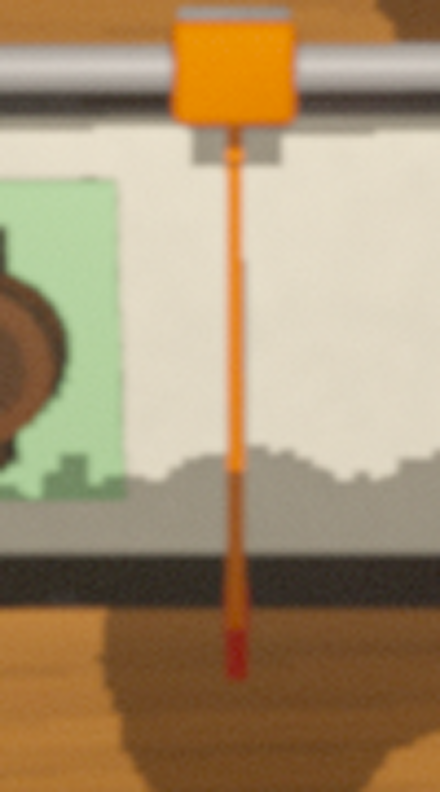

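View pics/w21full.png

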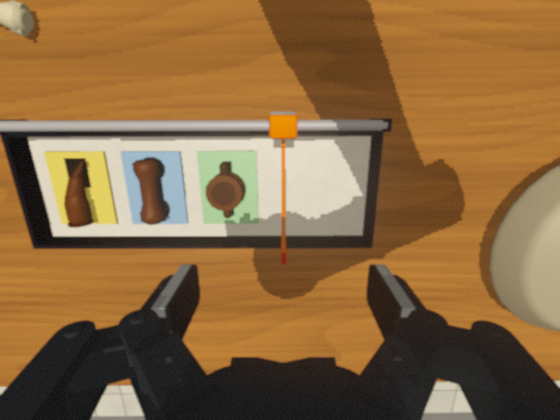

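The plate runs straight into the mark: block centre 235, plate 236, mark 237 at 4.4x zoom, which is under 0.5 mm off. All three fossils lie on their outlines. I'll hand it in after a last top check.

```bash
python3 - <<'E'
from h import *
im=arm.get_image("top")
for n in ("toe_bone","toe_pad","claw_bone","claw_pad","vertebra","vertebra_pad","toe_cast","claw_cast"):
    print(n,[(np.round(d["xyz"]).tolist(),round(d["confidence"],2)) for d in arm.place_of(n,"wrist" if "cast" not in n else "top")[:1]])
s=arm.read_state(); print(s["clock"],s["contact_force"],abs(s["joint_vel"]).max())
arm.job_done()
E
```

```text
toe_bone [([641.0, -10.0, 7.0], 0.83)]
toe_pad [([643.0, -12.0, -1.0], 0.61)]
claw_bone [([644.0, -102.0, 6.0], 0.81)]
claw_pad [([643.0, -96.0, 4.0], 0.92)]
vertebra [([642.0, 73.0, 11.0], 0.62)]
vertebra_pad [([645.0, 76.0, 4.0], 0.71)]
toe_cast [([464.0, -145.0, 2.0], 0.74)]
claw_cast [([423.0, -323.0, -2.0], 0.66)]
37.8 [-0.5412125   0.29710691  0.4091518 ] 0.0012627551138189904
the job is handed in; nothing more can be done
```

I packed all three fossils in the tray and handed the job in at 37.8 s. They went in vertebra, then claw, then toe bone, each set down with about 4–6 N before I let go. After that I slid the divider about 67 mm to the red mark, released it and backed the arm off.

- **Fossils:** in the pictures all three lie right way up and lengthwise on their own outlines. My pixel measurements put the claw within about 2 mm of its pad centre. I judged the vertebra and toe bone by eye and with the networks.
- **Claw direction:** its point faces the robot, the reverse of the printed outline, which the task allows.
- **Divider:** in the last wrist picture the block, plate and mark line up to within about 0.5 mm.
- **Casts:** the top-camera network places both within about 2 mm of where they started, so they appear untouched.

**Disagreements:**
- **Network readings:** the last ones put the vertebra about 4 mm and the claw about 6 mm from their pads. They are only good to about 4 mm per item, and an earlier claw reading was within 1 mm, so I trusted the pictures.
- **Camera offset:** the top camera read about 2 mm farther from the robot than the wrist camera. I used the wrist camera because it matched the vertebra grasp.

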